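# Hang the tool shelf on the slatted panel and stand the tape measure on it

### The job

Hang the small loose metal shelf in the upper groove of the slatted panel, centred under the chalk tick: tilt its front up to get the upturned lip in, then swing it down until it hangs level and flush against the panel. Then stand the tape measure upright on the shelf so that no edge of it overhangs, and let go of both; leave the other things on the bench where they are.

Things in the scene. Friction and masses are not known exactly. Their poses are not given: they have to be found in the camera images.
- bay (a point): Where the shelf belongs: on the panel's face, on the front lower edge (floor) of its upper groove, 140 mm above the bench, straight under a white chalk tick (6 mm wide, down the top slat and over the top edge). +x goes level into the panel, y along the groove, z up. Shelf hung home: shelf_mid is at x = -37.5, y = 0, z = -16 mm here, axes parallel; it hangs by itself.
- panel: Fixed plumb wooden slatted panel, 360 wide, 192 high, 30 mm thick, two level grooves; origin on its face at bench level, +x into it. From bay, upper groove: mouth z 0 to 20 mm; front flange above it 6 mm thick; cavity behind at x 6 to 24 mm, up to z 36 mm; floor level at z 0 to x 24 mm; flat face for 52 mm below; panel top z 52 mm.
- hung_bin: Grey bin fixed in the upper groove, 46 mm wide, reaching 59 mm out from the face, top about 160 mm above the bench. It, the try square and the tick take the three places about 100 mm apart along the groove, in any order. Origin on the panel's face at bench level.
- hung_square: Hook with a try square, fixed in the upper groove, 40 mm wide, reaching 55 mm out, below 146 mm. Origin on the panel's face at bench level.
- shelf_mid (a point): Loose bare-metal hook-on shelf, 220 g, standing upright at the start. Point: middle of its plate, halfway up its 40 mm height. z up, +x to its back (hook side). Plate 75 (x) by 50 (y) by 4 mm, top at z +20. Back plate 4 mm thick, rear face at x +37.5, z -20 to +16. Two side cheeks to grip: outer faces y = +-25, x -22.5 to +33.5, z -20 to +16 mm.
- lip (a point): Top middle of the shelf's upturned lip. The plate runs on 12 mm behind the back plate and ends in this lip: from shelf_mid x 45.5 to 49.5 mm, 50 mm wide, top at z +39.5 (23.5 mm above the plate's underside, z +16). Taller than the groove's mouth, it enters only with the shelf's front tilted up 35 to 50 degrees and rises behind the flange as the shelf is swung level.
- shelf_top (a point): Middle of the top face of the shelf's plate (75 mm along x, 50 mm along y), 20 mm above shelf_mid; same axes.
- tape_mid (a point): Plain white tape measure with a dark disc on each side, 180 g nominal, 60 mm long (x), 30 mm thick (y), 58 mm high (z, up), standing on its flat bottom edge with the round part on top; the point is its centre, 29 mm above its underside. Its flat sides (y = +-15 mm) are the ones to grip.
- tape_corner0 (a point): A bottom corner of the tape measure, at x +30, y +15 mm of tape_mid's axes, 29 mm below it.
- tape_corner1 (a point): A bottom corner of the tape measure, at x +30, y -15 mm of tape_mid's axes, 29 mm below it.
- tape_corner2 (a point): A bottom corner of the tape measure, at x -30, y -15 mm of tape_mid's axes, 29 mm below it.
- tape_corner3 (a point): A bottom corner of the tape measure, at x -30, y +15 mm of tape_mid's axes, 29 mm below it.
- shelf: The hook-on shelf; origin at its underside, 20 mm below shelf_mid, same axes.
- tape: The tape measure; origin at its underside, 29 mm below tape_mid, same axes.
- offcut: Dark wood offcut, 95 x 36 mm, 26 mm high, lying; origin under its middle, long axis x. A bystander.
- sander: Cork sanding block, 90 x 42 mm, 26 mm high; origin under its middle, long axis x. A bystander.
- marker: White marker pen, about 79 x 18 mm, 16 mm high; origin under its middle, long axis x. A bystander.
- glue: Upright glue bottle, 52 mm across, 140 mm high; origin under its middle. A bystander.
- tin: Upright steel tin, 72 mm across, 75 mm high; origin under its middle. A bystander.
- pot: Upright clay pot, 68 mm across, 85 mm high; origin under its middle. A bystander.
- driver: Screwdriver lying along its x axis, about 200 mm long and 26 mm thick; origin under its middle. A bystander.
There are look-alikes about, which are no part of the job. What is meant by the tape is not blue or green, and is the smaller of those in its own colour.

How it is judged:
By the outcome, as a careful person would: the job done as asked, in the order asked, and still so for the second after the job is handed in, with the robot touching nothing.
It also fails if it takes over 69 s, if anything falls off the work surface, if the arm or the gripper's body presses on something with over 40 N, if the wrist force passes 120 N, or if a joint passes its speed limit or range.

### The arm

A 6-joint arm with a two-finger parallel gripper is mounted at the origin on the work surface. World frame = base frame: x ahead of the robot, y to its left, z up, the work surface at z = 0. Lengths are in m, angles in rad, forces in N, time in s.
With the tool pointing down it reaches from about 0.3 to 0.825 m from the base axis. Payload 5.4 kg.
Tool frame: the origin (TCP) lies at the centre of the arm's flange, where the gripper is bolted on; the fingertips stand 190 mm ahead of it and the grasp point (between the pads) lies 171 mm ahead of it; x points along the fingers, z is the direction in which the jaws open and shut, and the axes are right-handed (so a half turn about x gives the same grasp; the last joint's range is limited). The gripper opens to 92 mm and grips with 3 to 60 N. Pads are 20 mm wide; open, the fingers measure 128 mm over their backs; the gripper's body (75 mm by 189 mm) begins 69 mm behind the grasp point.
Start: joints at [0.915, 0.158, 1.597, -0, 1.386, -0.21], TCP at [0.248, 0.519, 0.405] pointing down, gripper open.
Joint ranges: [-2.91, 2.91], [-0.94, 2.29], [0.18, 2.7], [-1.29, 4.43], [0.17, 2.64], [-3, 3]. Speed limits (rad/s): [2.57, 2.57, 3.14, 3.14, 3.14, 3.14].

### API

Orientations are given as a rotation vector (axis times angle).
In Python, from workcell import env, capture, camera_model gives the robot as it stands.
- The arm moves only by the tool drive_tool, never from a script. Its argument "plan" is a list of rows, each a list of 5 numbers: the opening in per cent of the stroke, from 0 (shut) to 100 (fully open), then the shift along the world's x, y, z in m, then the turn about the world's z in degrees. In form: [[claw, dx, dy, dz, yaw], ...]. A call has 1 to 20 rows; each row is the pose to reach, as a shift and turn from the pose commanded when the call began; what a row does not reach only later rows make up. A row lasts 1/8 s, in which the tool goes at most 62.5 mm and 10.7 degrees, less where a joint would pass 70% of its speed; a pose out of reach is approached as far as the arm can. A call with a gripper value outside its range is refused whole. The fingers move at their own pace and stop on an object; "force" is the grip in N (left out, the last holds). Time passes only in rows, so rows that repeat a pose let the fingers close. It gives the time, the measured TCP pose, the force and the opening at its end, in the units of the state.
- env.get_state(): the state, without advancing time (a new reading comes with each control period).
- capture(name): name is "scene" or "top"; returns (picture, depth): 400x640x3 uint8, red, green, blue; 400x640 float32, m along the optical axis (not along the pixel's ray), 0 where there is no reading.
- camera_model(name): a dict with "fx", "fy", "cx", "cy" (pixels), "world_from_camera" (4x4, takes a point from camera to world coordinates). Camera axes: x right, y up, looking along -z (the intrinsics and any distortion apply to the point x, -y, -z); pixel columns grow to the right and rows downward; lengths in m; the calibration is good to about 2 mm. A picture is of the moment at which its call begins. camera_model takes no time and is no camera call.
- env.close_job(): hands the job in, once; it reports no verdict.
The state is a dict: "time_s": time; "q": joint angles; "joint_velocities": joint speeds; "tau": joint torques, N m; "position": TCP position; "ee_rot": TCP orientation; "wrist_force": force on the tool from outside, world axes, zero at the start; "torque": the same for the moment, N m; "gripper_width": finger opening in m.
Only numpy, scipy, OpenCV 4.12 (cv2) and the standard library are available. Lean on these libraries where they do the work, as an engineer would, in place of code of your own. Each camera call takes 0.05 s, during which the arm holds its last target.

## Working session

There is one attempt and no reset: what is moved stays moved. The work goes in short steps, Python scripts to look and compute and a tool call to move; the robot and the scene stay as the last step left them, time stands still between calls to the robot, and variables do not carry over. Pictures are saved under pics/ and viewed, and the job is handed in when it is done.

Besides the shell and the picture viewer there is one more tool, called in YAML: its name, and indented under it one key for each argument. drive_tool: Moves the arm, as the interface text tells. Its arguments: {"type":"object","properties":{"plan":{"type":"array"},"force":{"type":"number"}},"required":["plan"]}

```bash
ls; mkdir -p pics; python3 - <<'E'
from workcell import env,capture,camera_model
import cv2,numpy as np
print(env.get_state())
for n in("scene","top"):
    p,d=capture(n); cv2.imwrite(f"pics/{n}0.png",p[:,:,::-1]); np.save(f"pics/{n}0d.npy",d); np.save(f"pics/{n}0.npy",p)
    print(camera_model(n))
E
```

```text
pics
{'time_s': 0.0, 'q': array([ 9.14901640e-01,  1.59055139e-01,  1.59819870e+00, -7.51831502e-06,
        1.38614740e+00, -2.10099015e-01]), 'joint_velocities': array([-8.32361590e-04,  2.06509913e-03,  2.78190011e-04, -5.99129204e-04,
       -2.22792467e-05, -1.27540908e-03]), 'tau': array([ 1.38181513e-03, -3.85558712e+01, -3.22118104e+01,  7.04524247e-02,
        3.76009208e-02, -1.47522669e-04]), 'position': array([0.24778186, 0.51858192, 0.40373196]), 'ee_rot': array([-0.87560799,  1.38945509,  0.87457231]), 'wrist_force': array([0.09622436, 1.03339339, 0.22936158]), 'torque': array([0.0139415 , 0.02462252, 0.00759982]), 'gripper_width': 0.09183359008907332}
{'fx': 492.3676811813014, 'fy': 492.3676811813014, 'cx': 311.188288120775, 'cy': 197.88182811716624, 'world_from_camera': array([[ 0.42591085, -0.59117664,  0.68491615,  1.32511276],
       [ 0.90472449,  0.27110316, -0.32859805, -0.45193618],
       [ 0.00857656,  0.75961389,  0.65031776,  0.91199625],
       [ 0.        ,  0.        ,  0.        ,  1.        ]])}
{'fx': 477.733719997143, 'fy': 477.733719997143, 'cx': 323.08952062002464, 'cy': 202.73145259471355, 'world_from_camera': array([[-2.22580828e-02,  9.96105793e-01, -8.53101856e-02,
         3.95747759e-01],
       [-9.99750208e-01, -2.23496552e-02, -1.18369167e-04,
        -8.37922134e-02],
       [-2.02456144e-03,  8.52862411e-02,  9.96354434e-01,
         1.29305127e+00],
       [ 0.00000000e+00,  0.00000000e+00,  0.00000000e+00,
         1.00000000e+00]])}
```

View pics/scene0.png

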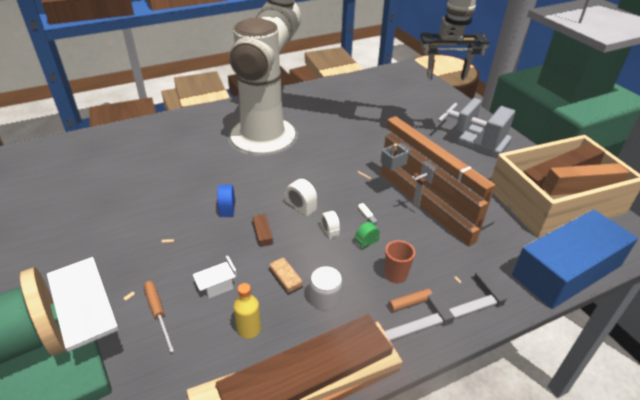

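View pics/top0.png

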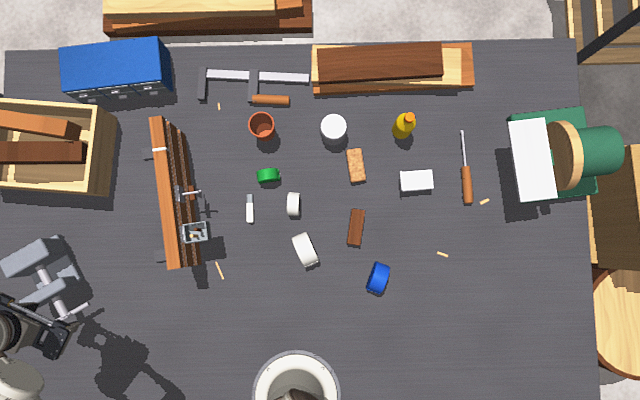

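```bash
cat > h.py <<'E'
import numpy as np,cv2
from workcell import env,capture,camera_model
def ray(n,u,v):
    m=camera_model(n);T=np.array(m['world_from_camera'])
    d=np.array([(u-m['cx'])/m['fx'],-(v-m['cy'])/m['fy'],-1.])
    return T[:3,3],T[:3,:3]@d
def onz(n,u,v,z):
    o,d=ray(n,u,v);return o+d*(z-o[2])/d[2]
def proj(n,P):
    m=camera_model(n);T=np.linalg.inv(np.array(m['world_from_camera']))
    p=(T[:3,:3]@np.array(P,float).T).T+T[:3,3]
    return np.stack([m['cx']-m['fx']*p[...,0]/p[...,2],m['cy']+m['fy']*p[...,1]/p[...,2]],-1)
def cloud(n,d):
    m=camera_model(n);T=np.array(m['world_from_camera'])
    v,u=np.mgrid[:400,:640]
    c=np.stack([(u-m['cx'])/m['fx']*d,-(v-m['cy'])/m['fy']*d,-d],-1)
    return c@T[:3,:3].T+T[:3,3]
def crop(p,x0,y0,x1,y1,s,f):
    cv2.imwrite(f,cv2.resize(p[y0:y1,x0:x1,::-1],None,fx=s,fy=s,interpolation=cv2.INTER_CUBIC))
E
python3 - <<'E'
from h import *
p=np.load('pics/scene0.npy');t=np.load('pics/top0.npy')
crop(p,180,170,380,310,4,'pics/a1.png');crop(p,370,100,510,250,4,'pics/a2.png')
crop(t,260,140,440,280,4,'pics/a3.png');crop(t,130,100,260,280,3.2,'pics/a4.png')
E
```

```text
(no output)
```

View pics/a1.png

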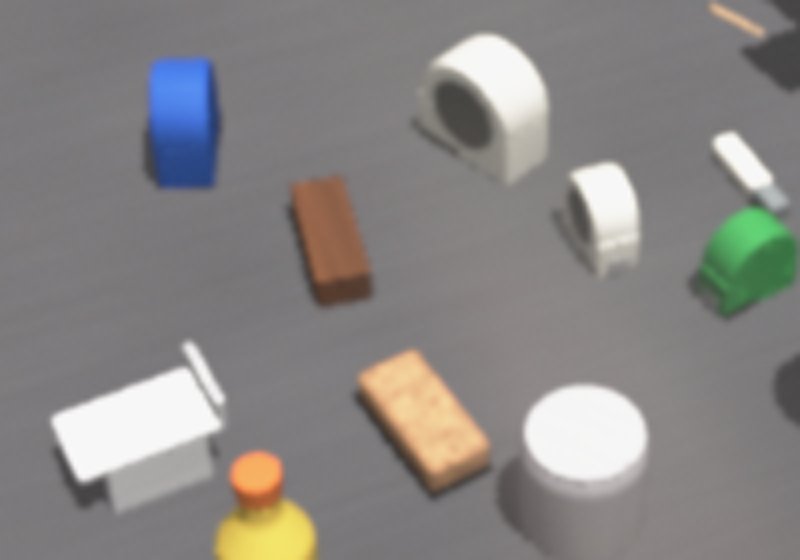

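View pics/a2.png

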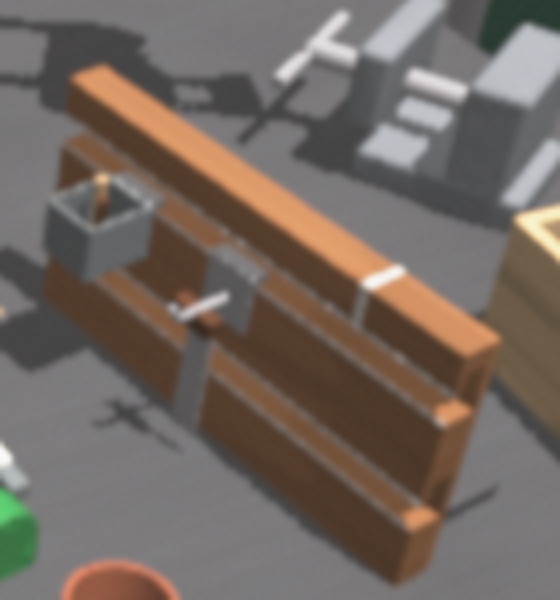

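View pics/a3.png

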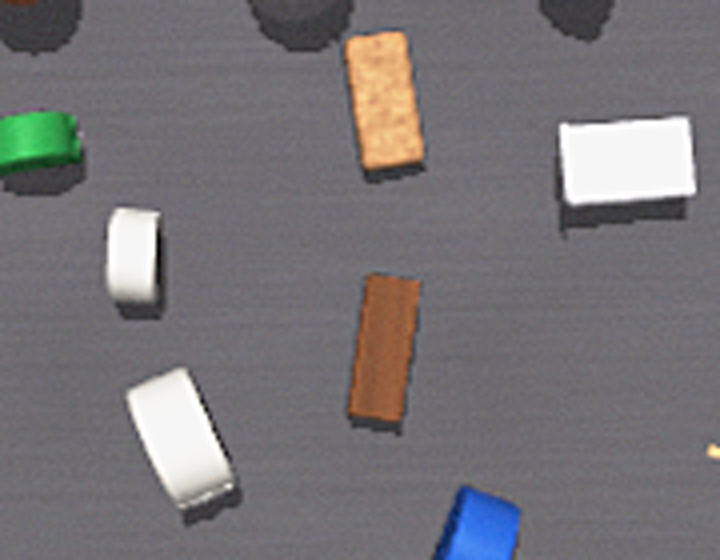

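View pics/a4.png

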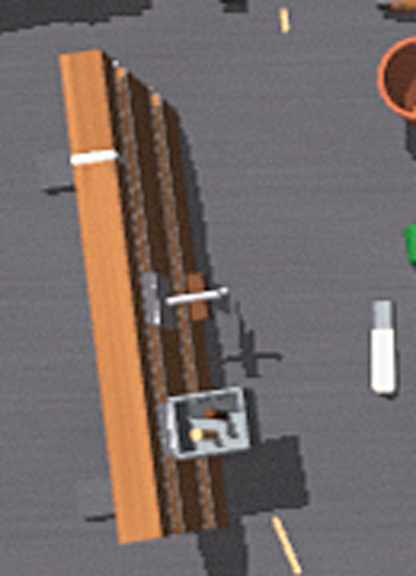

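```bash
python3 - <<'E'
from h import *
from scipy.spatial.transform import Rotation as R
s=env.get_state();M=R.from_rotvec(s['ee_rot']).as_matrix();print(M.round(3))
for n in('top','scene'):
    d=np.load(f'pics/{n}0d.npy');p=np.load(f'pics/{n}0.npy');P=cloud(n,d);Z=P[...,2]
    ok=d>0
    ok&=(P[...,0]>.15)&(P[...,0]<.75)&(P[...,1]>-.5)&(P[...,1]<.4)&(Z>.008)&(Z<.25)
    nb,l,st,c=cv2.connectedComponentsWithStats(ok.astype(np.uint8))
    for i in range(1,nb):
        if st[i,4]<60: continue
        m=l==i; zt=np.percentile(Z[m],97); mm=m&(Z>zt-.006)
        q=P[mm][:,:2].astype(np.float32)
        r=cv2.minAreaRect(q*1000)
        print(n,c[i].round(),st[i,4],'ztop',zt.round(4),'rect',np.round(r[0],1),np.round(r[1],1),round(r[2],1),p[m].mean(0).round())
    # bench noise
    b=(d>0)&(np.abs(Z)<.006)&(P[...,0]>.2)&(P[...,0]<.7)&(P[...,1]>-.4)&(P[...,1]<.1);print('bench z',np.median(Z[b]),Z[b].std())
E
```

```text
[[-0.001 -0.902  0.431]
 [-0.001  0.431  0.902]
 [-1.     0.    -0.002]]
top [262. 125.] 464 ztop 0.0871 rect [706.7  71. ] [65.9 65.1] 17.9 [125.  72.  51.]
top [404. 125.] 464 ztop 0.1419 rect [ 702.9 -301.7] [21.9 24.3] 62.1 [168. 133.  35.]
top [176. 196.] 5521 ztop 0.195 rect [525.8 283.5] [360.   32.3] 7.3 [140. 104.  78.]
top [333. 129.] 679 ztop 0.0791 rect [ 699.1 -116.4] [62.3 64.1] 88.7 [206. 205. 207.]
top [466. 177.] 443 ztop 0.0282 rect [ 546.2 -471.9] [97.6 21.4] 0.5 [186. 136. 102.]
top [356. 165.] 525 ztop 0.0298 rect [ 605.3 -173.6] [89.  40.4] 6.5 [223. 171. 118.]
top [268. 175.] 308 ztop 0.0596 rect [581.3  63.7] [30.1 37. ] 9.1 [ 53. 150.  76.]
top [416. 180.] 648 ztop 0.0586 rect [ 556.3 -289.5] [47.1  5.2] 3.6 [242. 241. 242.]
top [250. 208.] 191 ztop 0.0198 rect [495.6 112.7] [75.4 16.7] 0.0 [214. 214. 215.]
top [293. 203.] 277 ztop 0.0607 rect [504.1  -4.2] [38.7 28.8] 0.2 [216. 215. 212.]
top [356. 226.] 490 ztop 0.0304 rect [ 439.8 -169.2] [35.7 94.5] 80.2 [142.  90.  61.]
top [305. 249.] 569 ztop 0.0846 rect [384.1 -34.5] [45.8 42.1] 20.6 [221. 220. 217.]

[... 546 characters left out ...]
8 32.8] 87.4 [197. 195. 190.]
scene [262. 229.] 429 ztop 0.0283 rect [ 442.1 -167.5] [35.8 98.1] 79.9 [135.  94.  73.]
scene [398. 260.] 988 ztop 0.0859 rect [706.9  72.7] [64.8 69. ] 65.5 [132.  83.  66.]
scene [216. 277.] 926 ztop 0.0574 rect [ 557.9 -287.2] [48.7  4.6] 3.0 [225. 224. 224.]
scene [286. 274.] 625 ztop 0.0285 rect [ 607.3 -173. ] [89.3 41.8] 6.1 [214. 174. 131.]
scene [326. 288.] 1175 ztop 0.0771 rect [ 700.2 -113.6] [63.9 65.9] 29.1 [189. 185. 185.]
scene [156. 306.] 545 ztop 0.027 rect [ 547.7 -470.8] [99.6 21.8] 2.4 [188. 144. 116.]
scene [247. 312.] 1079 ztop 0.1401 rect [ 703.2 -299.5] [23.8 22.7] 79.5 [191. 161.  78.]
bench z -0.0003691698991532544 0.001846360443600698
```

```bash
python3 - <<'E'
from h import *
for n in('top','scene'):
    d=np.load(f'pics/{n}0d.npy');p=np.load(f'pics/{n}0.npy').astype(int);P=cloud(n,d);Z=P[...,2];X=P[...,0]*1000;Y=P[...,1]*1000
    def rect(m,name):
        nb,l,st,c=cv2.connectedComponentsWithStats(m.astype(np.uint8)); i=1+np.argmax(st[1:,4]); q=P[l==i]*1000
        r=cv2.minAreaRect(q[:,:2].astype(np.float32)); print(n,name,np.round(r[0],1),np.round(r[1],1),round(r[2],2),'z',np.median(q[:,2]).round(1),len(q), 'mean',q.mean(0).round(1))
        return q
    near=(d>0)&(abs(X-556)<70)&(abs(Y+325)<70)
    rect(near&(Z>.034)&(Z<.046),'plate'); rect(near&(Z>.049),'lip')
    rect((abs(X-504)<60)&(abs(Y+4)<40)&(Z>.012),'tape'); 
    rect((abs(X-504)<60)&(abs(Y+4)<40)&(Z>.04),'tape>40'); 
    pan=(X>330)&(X<720)&(Y>200)&(Y<340)&(Z>.185)&(Z<.2); rect(pan,'ptop')
    w=pan&(p.min(2)>165); rect(w,'tick top')
    v,u=np.nonzero(w);print(u.mean(),v.mean())
    if n=='scene':
        # face points: fit direction
        f=(X>330)&(X<720)&(Y>200)&(Y<340)&(Z>.165)&(Z<.183); q=P[f]*1000
        a=np.radians(7.25);t=np.array([np.cos(a),np.sin(a)]);nn=np.array([-np.sin(a),np.cos(a)])
        s=q[:,:2]@t; k=q[:,:2]@nn; A=np.polyfit(s,k,1);print('slat face k',np.median(k),'slope deg',np.degrees(A[0]),k.std())
        f=(X>330)&(X<720)&(Y>200)&(Y<340)&(Z>.1)&(Z<.135); q=P[f]*1000;s=q[:,:2]@t; k=q[:,:2]@nn
        g=(s>600); print('face below',np.median(k[g]),k[g].std())
        fw=(X>330)&(X<720)&(Y>200)&(Y<340)&(Z>.163)&(Z<.183)&(p.min(2)>140); q=P[fw]*1000; print('tick face s', (q[:,:2]@t).mean(),len(q))
    q=P[w]*1000;a=np.radians(7.25);print('tick s',(q[:,:2]@[np.cos(a),np.sin(a)]).mean())
E
```

```text
top plate [ 559.1 -331.4] [50.4 87.1] 3.21 z 39.8 561 mean [ 559.1 -334.4   39.8]
top lip [ 556.3 -289.5] [47.1  5.2] 3.55 z 58.4 43 mean [ 555.8 -289.    57.5]
top tape [505.1  -5.1] [30.5 59.8] 86.49 z 52.7 275 mean [502.8  -5.6  49.6]
top tape>40 [503.9  -5. ] [30.5 53.2] 86.49 z 54.0 230 mean [502.9  -5.1  53. ]
top ptop [525.8 283.7] [360.1  32.6] 7.19 z 191.9 2129 mean [523.4 282.7 191.8]
top tick top [625.6 296. ] [ 8.1 30.7] 6.2 z 192.5 45 mean [625.3 296.8 192.5]
158.9777777777778 148.66666666666666
tick s 657.7892953782406
scene plate [ 558.7 -328.6] [54.  87.4] 2.83 z 39.5 676 mean [ 560.7 -330.    39.4]
scene lip [ 557.9 -287.2] [48.7  4.6] 2.98 z 57.9 48 mean [ 559.4 -287.6   57. ]
scene tape [506.2  -3.1] [32.6 60.8] 86.91 z 42.6 355 mean [515.7  -7.5  40.2]
scene tape>40 [507.7  -3.4] [31.9 49.2] 82.11 z 52.9 190 mean [512.1  -5.5  51.7]
scene ptop [524.4 285.7] [366.7  38.9] 7.15 z 191.4 1215 mean [543.5 285.7 191.1]
scene tick top [624.4 298.8] [11.3 32.6] 8.01 z 192.3 33 mean [625.1 298.2 192.6]
465.57575757575756 168.6969696969697
slat face k 203.1784556488271 slope deg 0.8170165546620007 4.795362532721729
face below 203.40406523118995 6.0710867193744855
tick face s nan 0
tick s 657.7162121425529<stdin>:22: RuntimeWarning: Mean of empty slice.
  ret = ret.dtype.type(ret / rcount)
```

drive_tool:
  plan:
    - [100,0.01,-0.03,0.03,-4]
    - [100,0.03,-0.08,0.04,-10]
    - [100,0.05,-0.13,0.05,-16]
    - [100,0.07,-0.18,0.05,-22]
    - [100,0.09,-0.23,0.05,-28]
    - [100,0.11,-0.28,0.05,-34]
    - [100,0.13,-0.33,0.04,-40]
    - [100,0.145,-0.38,0.02,-46]
    - [100,0.165,-0.43,0.0,-52]
    - [100,0.18,-0.48,-0.02,-56]
    - [100,0.2,-0.53,-0.04,-60]
    - [100,0.215,-0.58,-0.06,-61.4]
    - [100,0.235,-0.63,-0.08,-61.4]
    - [100,0.25,-0.68,-0.1,-61.4]
    - [100,0.27,-0.73,-0.1,-61.4]
    - [100,0.285,-0.78,-0.1,-61.4]
    - [100,0.3,-0.83,-0.1,-61.4]
    - [100,0.312,-0.867,-0.1,-61.4]
    - [100,0.312,-0.867,-0.1,-61.4]
    - [100,0.312,-0.867,-0.1,-61.4]
  force: 4

```text
time_s: 2.6
position: [0.5597, -0.3474, 0.304]
ee_rot: [-0.041, 1.572, 0.043]
wrist_force: [0.8, -0.1, 1.0]
gripper_width: 0.0923
```

drive_tool:
  plan:
    - [100,0,0,-0.04,0]
    - [100,0,0,-0.08,0]
    - [100,0,0,-0.105,0]
    - [100,0,0,-0.11,0]
    - [100,0,0,-0.11,0]
    - [50,0,0,-0.11,0]
    - [50,0,0,-0.11,0]
    - [40,0,0,-0.11,0]
    - [40,0,0,-0.11,0]
    - [40,0,0,-0.11,0]
    - [40,0,0,-0.11,0]
  force: 4

```text
time_s: 3.98
position: [0.5598, -0.3483, 0.1948]
ee_rot: [-0.042, 1.571, 0.042]
wrist_force: [-1.4, 0.4, 1.5]
gripper_width: 0.0504
```

```bash
cat > snap.py <<'E'
from h import *
import sys
def snap(tag,boxes):
    for n,b,s in boxes:
        p,d=capture(n);np.save(f'pics/{n}_{tag}.npy',p);np.save(f'pics/{n}d_{tag}.npy',d)
        crop(p,*b,s,f'pics/{n}_{tag}.png')
E
python3 -c "
from snap import *
s=env.get_state();print(s['position'],s['gripper_width'],s['wrist_force'])
snap('g1',[('scene',(150,200,320,340),4.5),('top',(350,130,480,230),5)])"
```

```text
[ 0.55980794 -0.34834051  0.1948071 ] 0.05035352491678388 [-1.40974872  0.38633696  1.50432061]
```

View pics/scene_g1.png

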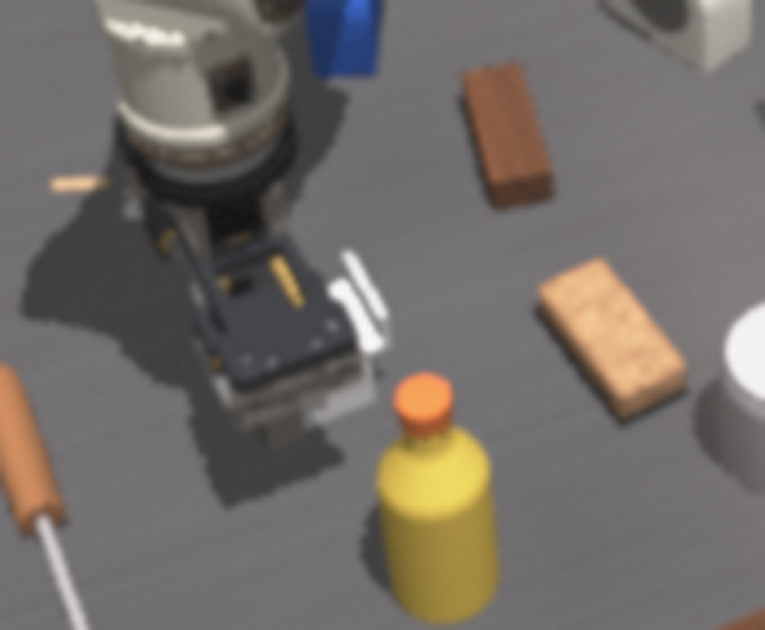

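View pics/top_g1.png

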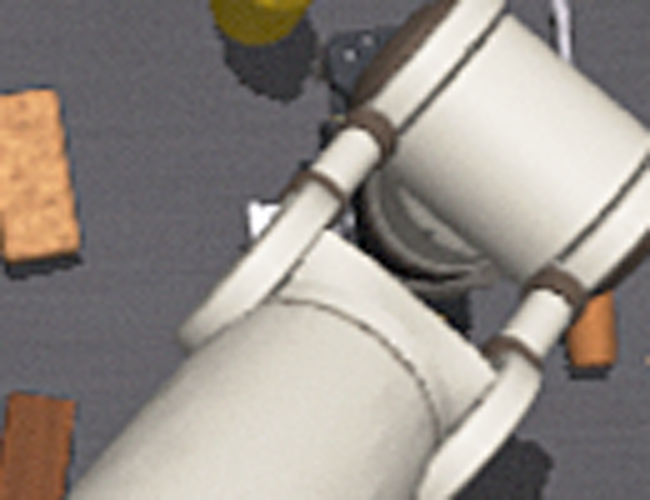

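drive_tool:
  plan:
    - [40,0,0.001,0.003,0]
    - [40,0,0.003,0.006,0]
    - [40,0,0.005,0.009,0]
    - [40,0,0.007,0.012,0]
    - [40,0,0.007,0.012,0]
  force: 4

```text
time_s: 4.7
position: [0.5601, -0.3411, 0.2071]
ee_rot: [-0.042, 1.57, 0.042]
wrist_force: [-0.5, -0.0, -1.3]
gripper_width: 0.05
```

```bash
cat > tilt.py <<'E'
from snap import *
tag=sys.argv[1]; yaw=np.radians(float(sys.argv[2]) if len(sys.argv)>2 else 93.1)
b=eval(sys.argv[3]) if len(sys.argv)>3 else (150,200,320,340)
snap(tag,[('scene',b,4.5)])
s=env.get_state();pos=s['position'];print(pos,s['gripper_width'],s['wrist_force'])
p=np.load(f'pics/scene_{tag}.npy').astype(int);d=np.load(f'pics/scened_{tag}.npy');P=cloud('scene',d)
ex=np.array([np.cos(yaw),np.sin(yaw)]);ey=np.array([-np.sin(yaw),np.cos(yaw)])
g=pos-[0,0,.171]
r=P-g; x=r[...,:2]@ex*1000;y=r[...,:2]@ey*1000;z=r[...,2]*1000
m=(d>0)&(p.min(2)>150)&(p.max(2)-p.min(2)<25)&(abs(y)<32)&(x>5)&(x<95)&(z>-75)&(z<75)
v,u=np.nonzero(m);o=np.argsort(v)
Q=np.stack([u,v,x[m],y[m],z[m]],1)[o]
np.save('pics/Q.npy',Q)
H={}
for q in Q: H.setdefault((round(q[2]/4)*4,round(q[4]/4)*4),[]).append(q[3])
for k in sorted(H): 
    if len(H[k])>1: print(k,len(H[k]),end='; ')
E
python3 tilt.py t1
```

```text
[ 0.5600178  -0.34111857  0.20685254] 0.050034798007916145 [-0.68962834  0.69540203 -2.55769779]
(24, -20) 2; (28, -16) 2; (32, -20) 2; (32, -16) 2; (32, -12) 2; (36, -16) 2; (40, -20) 2; (40, -16) 2; (40, -12) 2; (44, -16) 4; (44, -12) 2; (48, -20) 2; (52, 12) 5; (52, 16) 5; (56, 8) 2; (56, 12) 12; (56, 16) 13; (60, 12) 13; (60, 16) 7; (60, 20) 5; (60, 24) 5; (60, 28) 11; (60, 32) 7; (60, 36) 6; (64, 28) 3; (64, 32) 18; (64, 36) 3;
```

View pics/scene_t1.png

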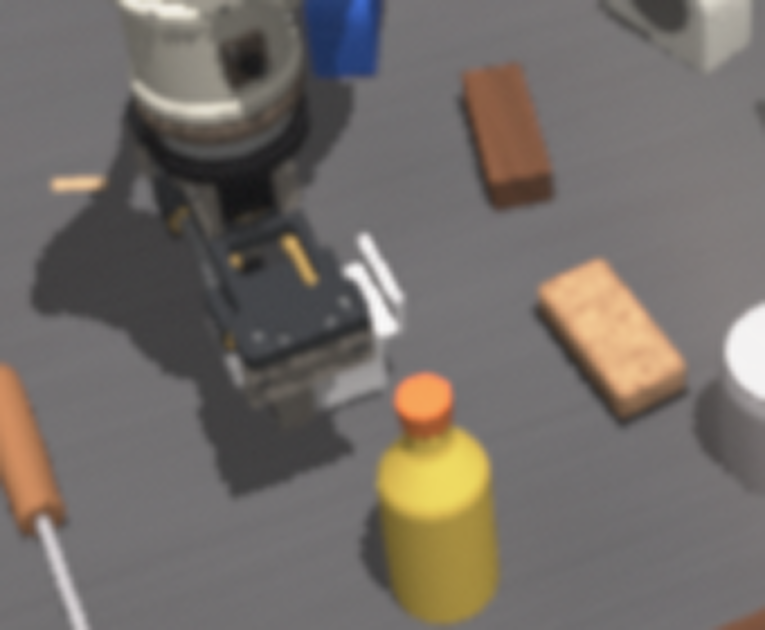

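drive_tool:
  plan:
    - [40,0,0,0,0]
    - [40,0,0,0,0]
    - [40,0,0,0,0]
    - [40,0,0,0,0]
  force: 3

```text
time_s: 5.25
position: [0.5599, -0.3412, 0.2067]
ee_rot: [-0.042, 1.57, 0.042]
wrist_force: [-0.0, -0.3, -1.7]
gripper_width: 0.05
```

```bash
python3 tilt.py t2
```

```text
[ 0.55992305 -0.34118495  0.20666994] 0.049566773946629804 [ 0.60955409  0.89960171 -2.09864779]
(24, -24) 2; (24, -20) 2; (28, -24) 3; (28, -16) 2; (32, -24) 3; (32, -20) 2; (32, -16) 2; (32, -12) 2; (36, -28) 3; (36, -16) 3; (36, -12) 2; (40, -28) 2; (40, -24) 3; (40, -12) 2; (44, -16) 3; (44, -12) 2; (48, 4) 2; (52, 0) 2; (52, 4) 3; (56, 0) 10; (56, 4) 8; (60, 0) 17; (60, 4) 8; (64, 0) 8; (64, 4) 7; (64, 8) 2; (64, 12) 8; (64, 16) 10; (64, 20) 3; (68, 16) 8; (68, 20) 20; (72, 20) 2;
```

drive_tool:
  plan:
    - [40,0,0.002,0.002,0]
    - [40,0,0.004,0.004,0]
    - [40,0,0.006,0.006,0]
    - [40,0,0.008,0.008,0]
    - [40,0,0.011,0.009,0]
    - [40,0,0.013,0.011,0]
    - [40,0,0.015,0.012,0]
    - [40,-0.001,0.017,0.013,0]
    - [40,-0.001,0.019,0.014,0]
    - [40,-0.001,0.021,0.015,0]
    - [40,-0.001,0.021,0.015,0]
    - [40,-0.001,0.021,0.015,0]
  force: 3

```text
time_s: 6.8
position: [0.5589, -0.3202, 0.2219]
ee_rot: [-0.042, 1.571, 0.042]
wrist_force: [-0.8, 0.1, 1.3]
gripper_width: 0.0497
```

```bash
python3 tilt.py t3
```

```text
[ 0.55895436 -0.32024256  0.22188265] 0.04989069523508565 [-0.04403191 -0.34000775  0.77747705]
(24, -44) 2; (24, -36) 3; (24, -28) 2; (24, -24) 2; (24, -20) 2; (28, -36) 2; (28, -32) 3; (28, -28) 2; (28, -24) 2; (28, -20) 2; (28, -16) 2; (28, -12) 2; (28, -8) 2; (32, -36) 2; (32, -28) 3; (32, -20) 3; (32, -16) 3; (32, -8) 2; (36, -28) 4; (36, -20) 2; (36, -12) 2; (36, -8) 3; (40, -24) 2; (40, -16) 2; (40, -12) 4; (40, -8) 2; (44, -20) 3; (44, -16) 2; (44, -12) 3; (48, -20) 3; (48, -16) 5; (52, -20) 5; (52, -16) 2; (56, -24) 6; (56, -20) 4; (60, -24) 8; (60, -20) 11; (60, -16) 6; (64, -20) 3; (64, -16) 9; (64, -12) 19; (64, -8) 2; (68, -12) 10; (68, -8) 22; (68, -4) 6; (72, -8) 11; (84, -52) 3;
```

View pics/scene_t3.png

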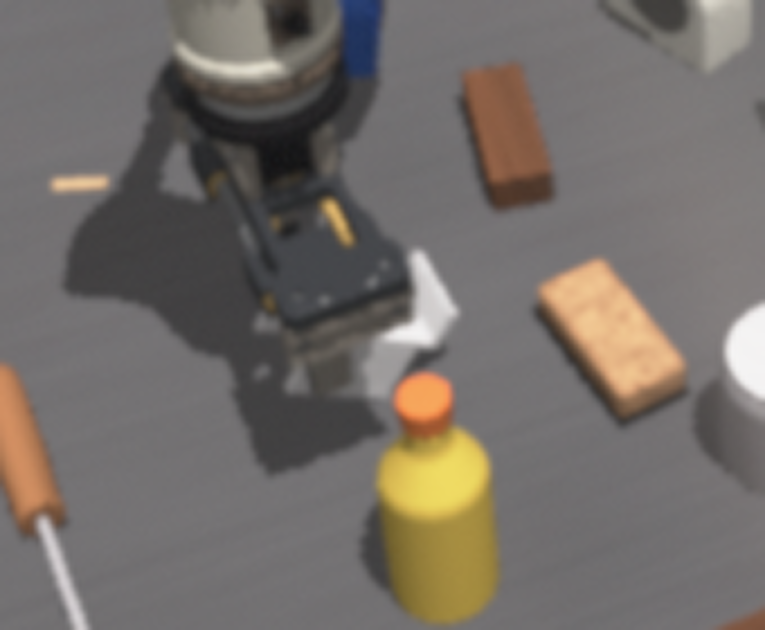

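```bash
cat > fit.py <<'E'
import numpy as np,sys
Q=np.load('pics/Q.npy')
x,y,z=Q[:,2],Q[:,3],Q[:,4]
s0=float(sys.argv[1]) if len(sys.argv)>1 else 40
# hypothesis: visible = lip inner face (body x=45.5,z 20..39.5), plate top (z=20, x<45.5), lip top. fit theta + g offset by LS on distances to profile polyline
from scipy.optimize import least_squares
prof=np.array([[20,20],[45.5,20],[45.5,39.5],[49.5,39.5],[49.5,16]])
def dist(p):
    best=np.full(len(p),1e9)
    for a,b in zip(prof[:-1],prof[1:]):
        t=np.clip(((p-a)@(b-a))/((b-a)@(b-a)),0,1);best=np.minimum(best,np.linalg.norm(p-(a+t[:,None]*(b-a)),axis=1))
    return best
m=(abs(y)<27)&(x>46)&(x<76)
P=np.stack([x[m],z[m]],1)
def f(v):
    c,s=np.cos(v[0]),np.sin(v[0]); b=np.stack([c*P[:,0]-s*P[:,1],s*P[:,0]+c*P[:,1]],1)+v[1:3]
    return dist(b)
best=None
for t in (5,15,25,35,45):
    r=least_squares(f,[np.radians(t),-12,2],loss='soft_l1',f_scale=1.5)
    if best is None or r.cost<best.cost: best=r
v=best.x;print('theta',np.degrees(v[0]).round(1),'grasp in body',v[1:].round(1),'rms',np.sqrt((f(v)**2).mean()).round(2),len(P),'y range',np.percentile(y[m],[1,99]).round(1))
c,s=np.cos(v[0]),np.sin(v[0])
for n,b in dict(E=(49.5,16),liprear=(49.5,39.5),lipfront=(45.5,39.5),C=(37.5,16),R=(37.5,-20)).items():
    d=np.array(b)-v[1:]; print(n,(d[0]*c+d[1]*s).round(1),(-d[0]*s+d[1]*c).round(1))
E
python3 fit.py
```

```text
theta 30.7 grasp in body [-16.2  10.2] rms 1.18 132 y range [-26.5  21.3]
E 59.4 -28.5
liprear 71.4 -8.3
lipfront 68.0 -6.3
C 49.1 -22.4
R 30.7 -53.3
```

drive_tool:
  plan:
    - [40,0,0.002,0.002,0]
    - [40,0,0.004,0.003,0]
    - [40,0,0.006,0.004,0]
    - [40,0,0.008,0.005,0]
    - [40,0,0.01,0.006,0]
    - [40,0,0.012,0.006,0]
    - [40,0,0.012,0.006,0]
    - [40,0,0.012,0.006,0]
  force: 3

```text
time_s: 7.85
position: [0.5589, -0.3082, 0.2277]
ee_rot: [-0.042, 1.57, 0.042]
wrist_force: [-0.7, 0.1, -2.4]
gripper_width: 0.05
```

```bash
python3 tilt.py t4 >/dev/null;  python3 fit.py; python3 -c "
from h import *
crop(np.load('pics/scene_t4.npy'),225,240,275,300,10,'pics/t4z.png')"
```

```text
theta 43.7 grasp in body [-14.5   4.9] rms 1.28 106 y range [-26.  15.]
E 53.9 -36.1
liprear 70.2 -19.1
lipfront 67.3 -16.4
C 45.3 -27.8
R 20.4 -53.9
```

View pics/t4z.png

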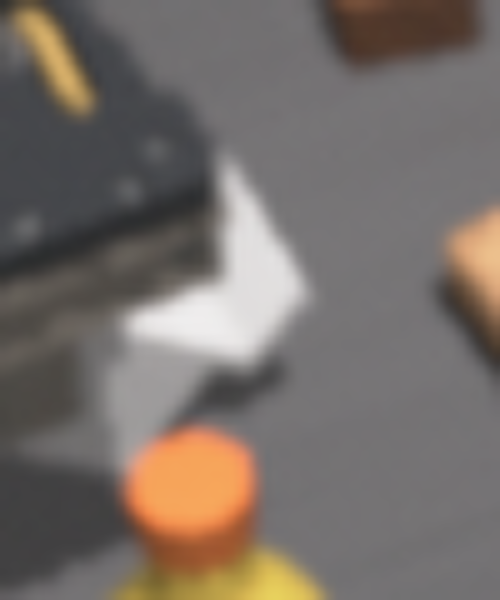

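drive_tool:
  plan:
    - [30,0,0,0,0]
    - [30,0,0,0,0]
    - [30,0,0,0,0]
    - [30,0,0,0.02,0]
    - [30,0,0.0,0.06,0]
    - [30,0,0.0,0.1,0]
    - [30,0,0.02,0.14,0]
    - [30,0,0.06,0.15,0]
    - [30,0.005,0.11,0.15,1]
    - [30,0.01,0.16,0.15,2]
    - [30,0.02,0.21,0.15,3]
    - [30,0.03,0.26,0.15,4.1]
    - [30,0.04,0.31,0.15,4.1]
    - [30,0.05,0.36,0.15,4.1]
    - [30,0.06,0.41,0.145,4.1]
    - [30,0.07,0.45,0.14,4.1]
    - [30,0.08,0.475,0.131,4.1]
    - [30,0.081,0.486,0.131,4.1]
    - [30,0.081,0.486,0.131,4.1]
    - [30,0.081,0.486,0.131,4.1]
  force: 40

```text
time_s: 10.4
position: [0.64, 0.1768, 0.3596]
ee_rot: [-0.098, 1.568, 0.097]
wrist_force: [-0.8, -1.1, -2.1]
gripper_width: 0.0498
```

```bash
python3 tilt.py t5 97.2 "(350,80,520,260)" >/dev/null;  python3 fit.py
```

```text
theta 37.9 grasp in body [-14.5  11.5] rms 1.25 71 y range [-26.7  -2.6]
E 53.2 -35.8
liprear 67.7 -17.2
lipfront 64.5 -14.8
C 43.8 -28.4
R 21.6 -56.8
```

View pics/scene_t5.png

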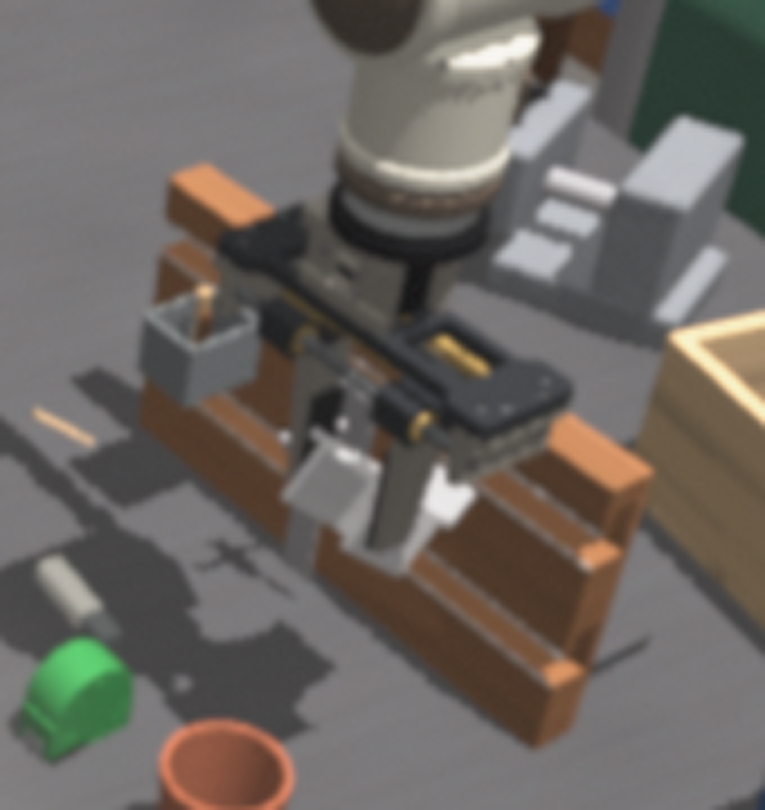

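```bash
python3 -c "
from h import *
crop(np.load('pics/scene_t5.npy'),405,165,465,215,13,'pics/t5z.png')"
```

```text
(no output)
```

View pics/t5z.png

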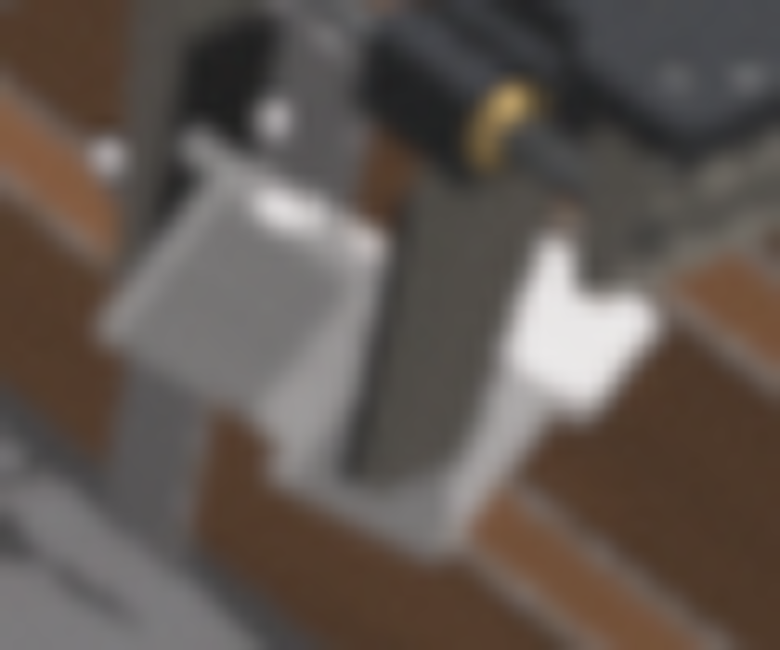

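```bash
cat > near.py <<'E'
from h import *
from scipy.optimize import least_squares
def near(pts,pos,yaw,yoff=-25,n='scene',ofs=(0,0,0)):
    yaw=np.radians(yaw);ex=np.array([np.cos(yaw),np.sin(yaw),0]);ey=np.array([-np.sin(yaw),np.cos(yaw),0])
    g=np.array(pos)-[0,0,.171]+np.array(ofs);B=[];W=[]
    for b,(u,v) in pts.items():
        o,d=ray(n,u,v);t=((g+ey*yoff/1000-o)@ey)/(d@ey);w=(o+t*d-g)*1000
        B.append(b);W.append([w@ex,w[2]]);print(b,np.round(W[-1],1))
    B=np.array(B,float);W=np.array(W)
    def f(v):
        c,s=np.cos(v[0]),np.sin(v[0]);D=B-v[1:];return (np.stack([D[:,0]*c+D[:,1]*s,-D[:,0]*s+D[:,1]*c],1)-W).ravel()
    r=least_squares(f,[.7,-12,2]);v=r.x;print('theta',np.degrees(v[0]),'g body',v[1:],'res',np.abs(r.fun).max())
    c,s=np.cos(v[0]),np.sin(v[0])
    for n2,b in dict(E=(49.5,16),liprear=(49.5,39.5),lipfront=(45.5,39.5),C=(37.5,16),R=(37.5,-20)).items():
        d=np.array(b)-v[1:]; print(n2,(d[0]*c+d[1]*s).round(1),(-d[0]*s+d[1]*c).round(1))
E
python3 -c "
from near import *
near({(-22.5,-20):(425.8,201.5),(37.5,-20):(439.6,207.3),(49.5,16):(450.4,196.9),(49.5,39.5):(455.4,190.0),(-37.5,20):(434.2,183.8)},[.6400,.1768,.3596],97.2)"
```

```text
(-22.5, -20) [-24.9 -15.7]
(37.5, -20) [ 28.5 -58.6]
(49.5, 16) [ 59.  -39.6]
(49.5, 39.5) [ 71.2 -23.4]
(-37.5, 20) [-9.4 29.9]
theta 42.07314311386775 g body [-17.57101987   6.35771862] res 6.425167655389707
E 56.2 -37.8
liprear 72.0 -20.3
lipfront 69.0 -17.7
C 47.3 -29.7
R 23.2 -56.5
```

drive_tool:
  plan:
    - [30,-0.001,0.01,-0.008,0]
    - [30,-0.002,0.02,-0.016,0]
    - [30,-0.003,0.028,-0.016,0]
    - [30,-0.004,0.0335,-0.016,0]
    - [30,-0.004,0.0335,-0.016,0]
  force: 40

```text
time_s: 11.08
position: [0.6359, 0.2119, 0.343]
ee_rot: [-0.099, 1.568, 0.099]
wrist_force: [0.1, 0.3, -3.0]
gripper_width: 0.0495
```

```bash
python3 tilt.py t6 97.2 "(400,130,500,230)" >/dev/null; python3 -c "
from h import *
crop(np.load('pics/scene_t6.npy'),410,145,480,200,11,'pics/t6z.png')
print(env.get_state()['position'])"
```

```text
[0.63597801 0.21151513 0.34302886]
```

View pics/t6z.png

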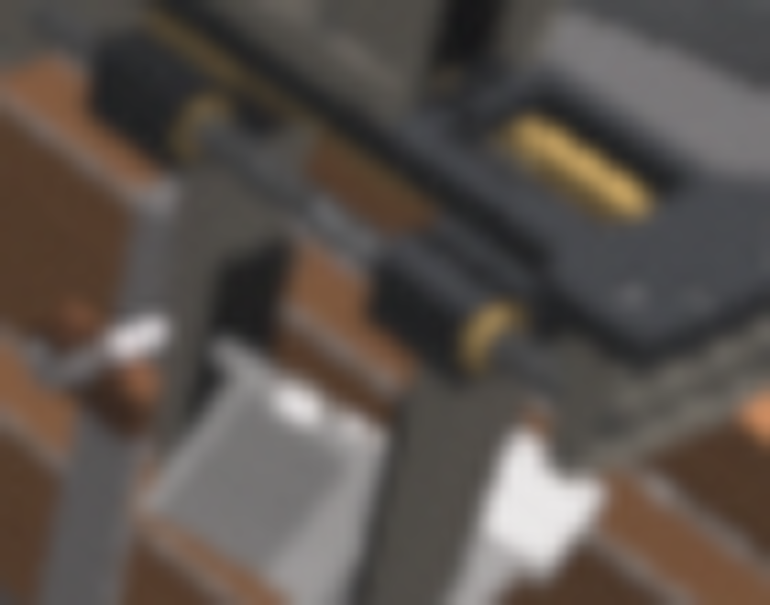

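```bash
cat > ov.py <<'E'
from h import *
import sys
a=np.radians(7.2);T=np.array([np.cos(a),np.sin(a),0]);N=np.array([-np.sin(a),np.cos(a),0])
S0,K0=657.5,201.5
def W(x,s,z): return ((S0+s)*T+(K0+x)*N+np.array([0,0,140+z]))/1000   # s along +T
def overlay(img,box,sc,f,lines):
    x0,y0,x1,y1=box;im=cv2.resize(img[y0:y1,x0:x1,::-1],None,fx=sc,fy=sc,interpolation=cv2.INTER_CUBIC).copy()
    for A,B,col in lines:
        p=(proj('scene',np.array([A,B]))+.5-[x0,y0])*sc-.5
        cv2.line(im,tuple(int(v) for v in p[0]),tuple(int(v) for v in p[1]),col,1)
    cv2.imwrite(f,im)
L=[(W(0,-80,0),W(0,75,0),(0,255,0)),(W(24,-80,0),W(24,75,0),(0,255,255)),(W(0,-80,20),W(0,75,20),(255,255,0)),(W(0,-80,52),W(0,75,52),(255,0,255)),(W(0,-3,52),W(0,-3,20),(0,0,255)),(W(0,3,52),W(0,3,20),(0,0,255))]
if __name__=='__main__':
    overlay(np.load(sys.argv[1]),eval(sys.argv[2]),8,sys.argv[3],L)
    for u,v in eval(sys.argv[4]) if len(sys.argv)>4 else []:
        o,d=ray('scene',u,v);o=o*1000
        q=o+d*((S0+25)-o@T)/(d@T);print((u,v),'panel x',(q@N-K0).round(1),'z',(q[2]-140).round(1))
E
python3 ov.py pics/scene0.npy "(420,130,510,210)" pics/ov0.png; python3 ov.py pics/scene_t6.npy "(420,130,510,210)" pics/ov6.png "[(464.5,189.5),(459.1,197.7)]"
```

```text
(464.5, 189.5) panel x -1.4 z 12.3
(459.1, 197.7) panel x -13.8 z -8.3
```

View pics/ov0.png

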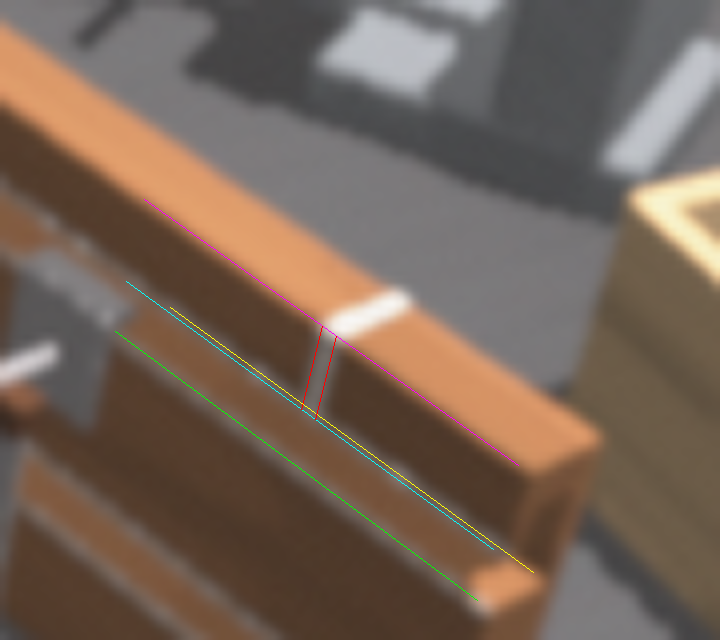

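View pics/ov6.png

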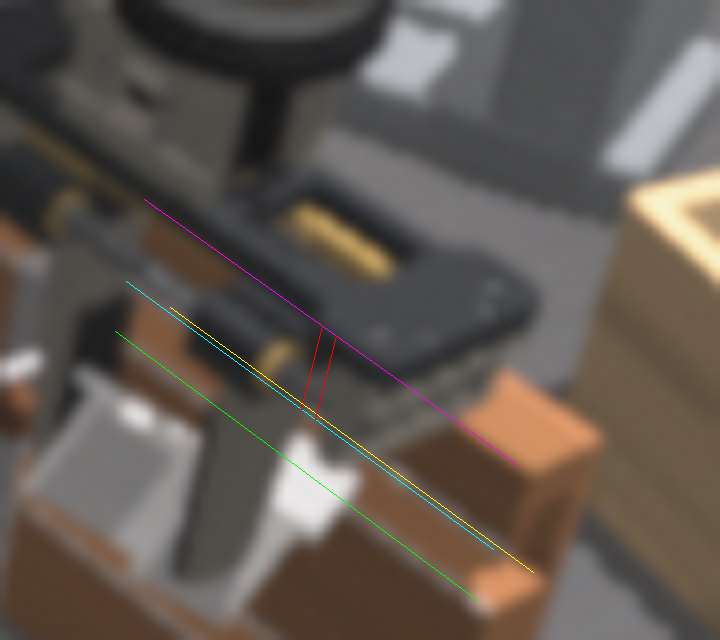

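drive_tool:
  plan:
    - [30,-0.001,0.007,0,0]
    - [30,-0.002,0.0139,0,0]
    - [30,-0.002,0.0145,0.002,0]
    - [30,-0.002,0.016,0.005,0]
    - [30,-0.0022,0.0174,0.0074,0]
    - [30,-0.0022,0.0174,0.0074,0]
  force: 40

```text
time_s: 11.88
position: [0.6338, 0.2287, 0.3506]
ee_rot: [-0.098, 1.568, 0.098]
wrist_force: [1.3, 0.6, -1.8]
gripper_width: 0.0499
```

```bash
python3 tilt.py t7 97.2 "(400,130,500,230)" >/dev/null; python3 ov.py pics/scene_t7.npy "(420,130,510,210)" pics/ov7.png; python3 -c "
from h import *
s=env.get_state();print(s['position'],s['wrist_force'])"
```

```text
[0.63378174 0.22864262 0.35030783] [-0.40969677  0.29525147 -1.5803196 ]
```

View pics/ov7.png

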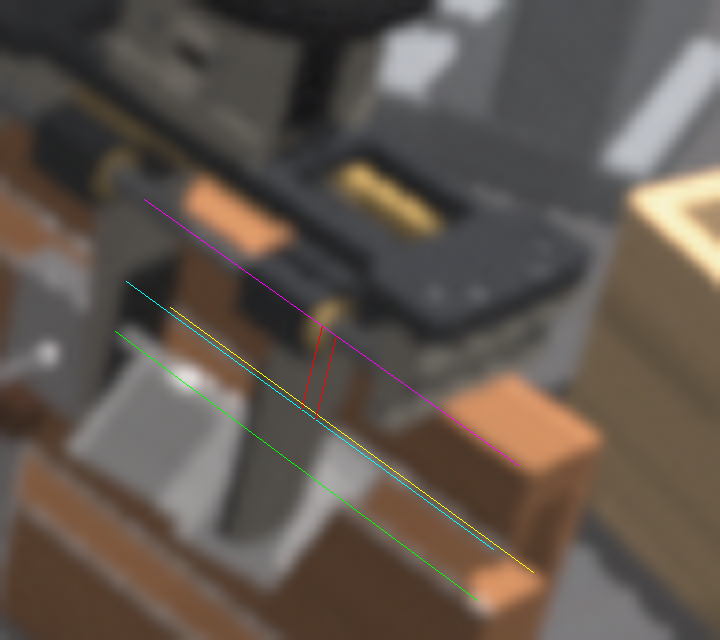

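drive_tool:
  plan:
    - [30,-0.0005,0.004,0,0]
    - [30,-0.0009,0.0074,0,0]
    - [30,-0.0009,0.0074,-0.001,0]
    - [30,-0.0009,0.0074,-0.003,0]
    - [30,-0.0006,0.005,-0.009,0]
    - [30,-0.0003,0.0024,-0.0151,0]
    - [30,-0.0003,0.0024,-0.0151,0]
  force: 7

```text
time_s: 12.8
position: [0.6335, 0.2307, 0.3342]
ee_rot: [-0.098, 1.569, 0.098]
wrist_force: [0.0, 0.1, -1.9]
gripper_width: 0.0494
```

```bash
python3 tilt.py t8 97.2 "(400,130,500,230)" >/dev/null; python3 ov.py pics/scene_t8.npy "(410,140,500,220)" pics/ov8.png; python3 -c "
from h import *
s=env.get_state();print(s['position'],s['wrist_force'])"
```

```text
[0.63338237 0.23084886 0.33428097] [-0.87248676 -0.31359588 -3.15520257]
```

View pics/ov8.png

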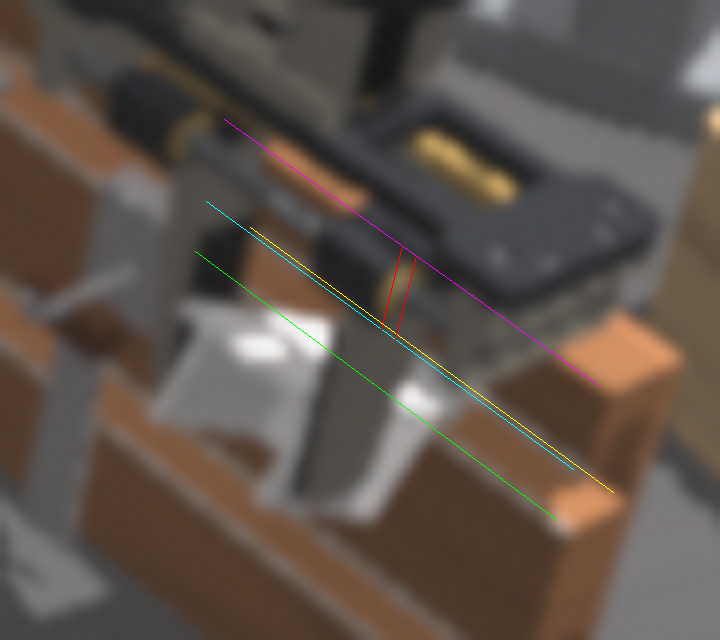

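drive_tool:
  plan:
    - [30,0.0001,-0.001,-0.005,0]
    - [30,0.0002,-0.002,-0.011,0]
    - [30,0.0002,-0.0023,-0.017,0]
    - [30,0.0003,-0.0024,-0.0224,0]
    - [30,0.0002,-0.002,-0.028,0]
    - [30,0.0001,-0.001,-0.032,0]
    - [30,0.0001,-0.001,-0.032,0]
  force: 6

```text
time_s: 13.72
position: [0.6334, 0.2309, 0.3028]
ee_rot: [-0.097, 1.568, 0.1]
wrist_force: [0.6, 5.1, -0.9]
gripper_width: 0.05
```

```bash
python3 tilt.py t9 97.2 "(400,130,500,230)" >/dev/null; python3 ov.py pics/scene_t9.npy "(410,140,500,220)" pics/ov9.png; python3 -c "
from h import *
s=env.get_state();print(s['position'],s['wrist_force'])"
```

```text
[0.63343752 0.23081751 0.30291307] [0.52786998 5.89911241 0.48721708]
```

View pics/ov9.png

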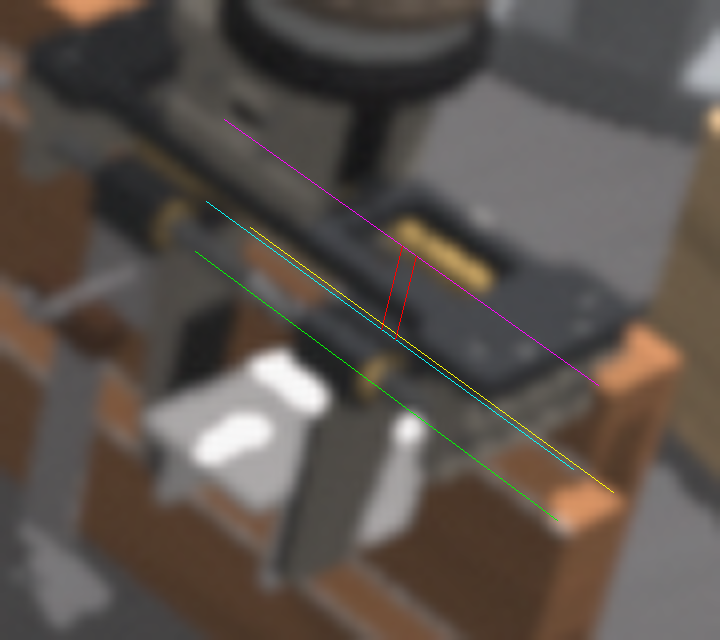

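drive_tool:
  plan:
    - [30,-0.0003,0.002,-0.001,0]
    - [30,-0.0005,0.004,-0.002,0]
    - [30,-0.0006,0.005,-0.003,0]
    - [30,-0.0006,0.005,-0.004,0]
    - [30,-0.0006,0.005,-0.004,0]
  force: 6

```text
time_s: 14.4
position: [0.6332, 0.2339, 0.2999]
ee_rot: [-0.1, 1.569, 0.096]
wrist_force: [-3.0, -5.6, 5.5]
gripper_width: 0.0504
```

```bash
python3 tilt.py t10 97.2 "(400,130,500,230)" >/dev/null; python3 ov.py pics/scene_t10.npy "(410,140,500,220)" pics/ov10.png; python3 -c "
from h import *
s=env.get_state();print(s['position'],s['wrist_force'])"
```

```text
[0.63322311 0.2339037  0.29989339] [-2.39647713 -5.37466132  5.86319522]
```

View pics/ov10.png

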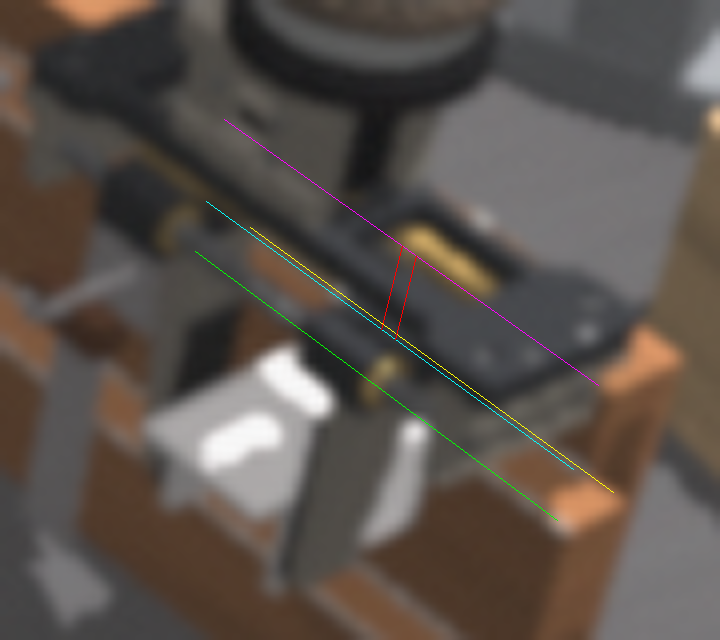

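drive_tool:
  plan:
    - [30,0,-0.001,0.001,0]
    - [57,0,-0.001,0.001,0]
    - [60,0,-0.001,0.001,0]
    - [70,0,-0.001,0.001,0]
    - [76,0,-0.001,0.001,0]
    - [76,0,-0.001,0.001,0]
    - [76,0,-0.001,0.001,0]
  force: 6

```text
time_s: 15.32
position: [0.6329, 0.2341, 0.3]
ee_rot: [-0.098, 1.569, 0.098]
wrist_force: [0.2, -1.9, 0.4]
gripper_width: 0.0698
```

```bash
python3 tilt.py t11 97.2 "(400,130,500,230)" >/dev/null; python3 ov.py pics/scene_t11.npy "(410,140,500,220)" pics/ov11.png
```

```text
(no output)
```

View pics/ov11.png

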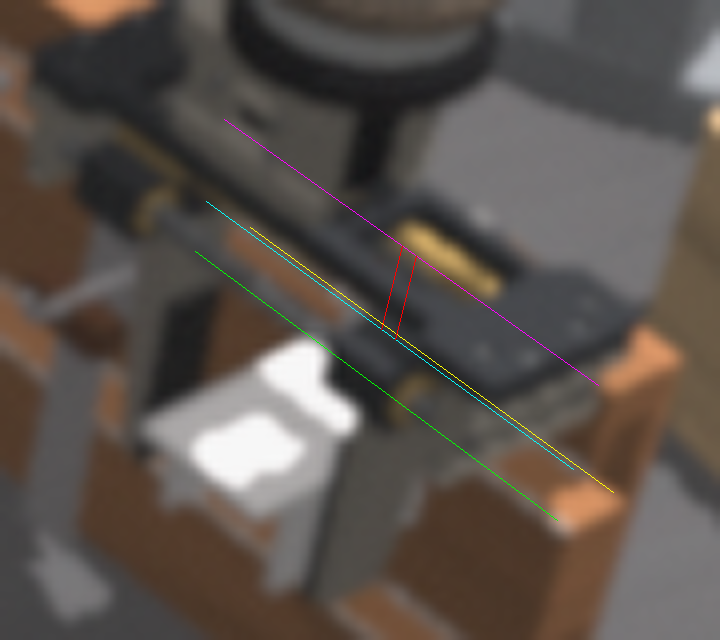

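drive_tool:
  plan:
    - [76,0,0,0.01,0]
    - [76,0,0,0.04,0]
    - [76,0,0,0.08,0]
    - [76,0.005,-0.03,0.12,0]
    - [76,0.0,-0.08,0.13,0]
    - [76,-0.02,-0.13,0.13,0]
    - [76,-0.05,-0.18,0.13,0]
    - [76,-0.05,-0.18,0.13,0]

```text
time_s: 16.38
position: [0.5816, 0.0515, 0.4306]
ee_rot: [-0.095, 1.569, 0.094]
wrist_force: [0.7, -0.4, -0.3]
gripper_width: 0.0696
```

```bash
python3 - <<'E'
from snap import *
from ov import *
snap('h1',[('scene',(400,130,500,230),6),('top',(120,100,320,280),4)])
overlay(np.load('pics/scene_h1.npy'),(410,140,500,220),8,'pics/ovh1.png',L)
for n in('top','scene'):
    p=np.load(f'pics/{n}_h1.npy').astype(int);d=np.load(f'pics/{n}d_h1.npy');P=cloud(n,d)*1000
    s=P@T-S0;x=P@N-K0;z=P[...,2]-140
    m=(d>0)&(abs(s)<45)&(x>-95)&(x<4)&(z>-8)&(z<25)&(p.max(2)-p.min(2)<25)
    q=np.stack([s[m],x[m]],1).astype(np.float32);r=cv2.minAreaRect(q);print(n,len(q),r,'z med',np.median(z[m]))
    A=np.c_[s[m],x[m],np.ones(m.sum())];c=np.linalg.lstsq(A,z[m],rcond=None)[0];print('slopes deg s,x',np.degrees(c[:2]),'z at x=-37.5',c@[0,-37.5,1], 's extents',np.percentile(s[m],[2,50,98]),'x',np.percentile(x[m],[2,98]))
E
```

```text
top 479 ((-2.432544708251953, -22.99713897705078), (55.52602767944336, 88.83851623535156), 84.14342498779297) z med 3.2697781595742015
slopes deg s,x [-0.54359695  5.33860348] z at x=-37.5 2.268981035066259 s extents [-27.39471378   1.59209284  26.49094701] x [-48.15667895   1.86439533]
scene 564 ((-0.24370574951171875, -36.1002082824707), (88.4880142211914, 79.99396514892578), 0.20229759812355042) z med 2.1533547932894948
slopes deg s,x [-2.66417036  4.97169662] z at x=-37.5 2.5500958993239626 s extents [-24.84632452   4.43536633  28.92477949] x [-74.1175732    3.30787063]
```

View pics/ovh1.png

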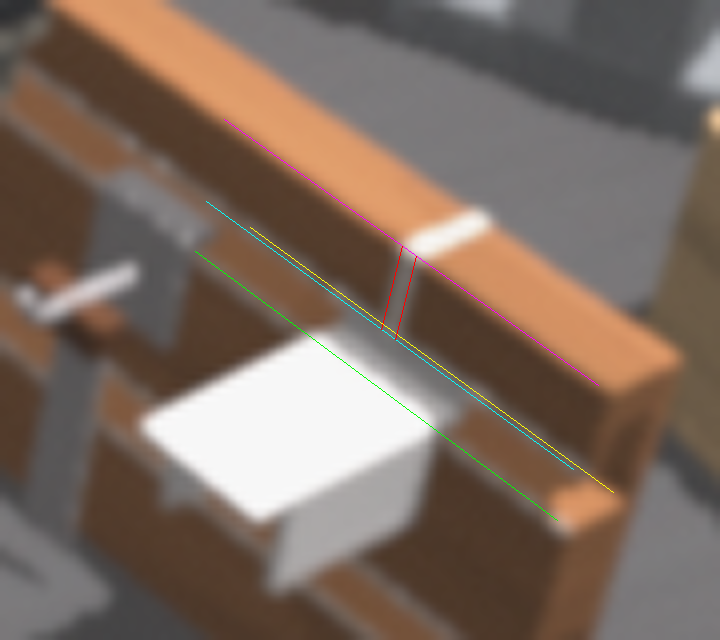

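View pics/top_h1.png

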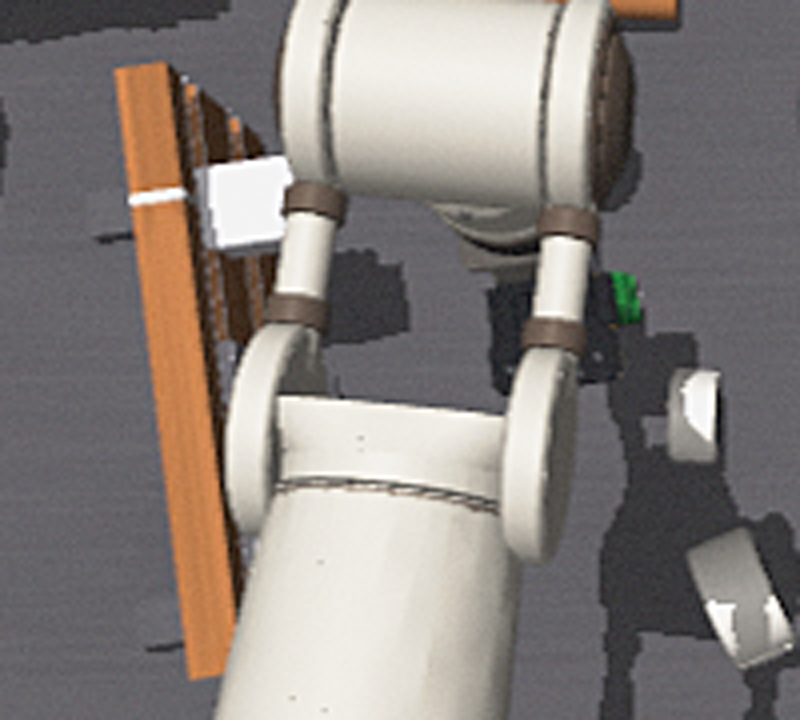

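```bash
cat > chk.py <<'E'
from ov import *
tag=sys.argv[1]
for n in('top','scene'):
    p=np.load(f'pics/{n}_{tag}.npy').astype(int);d=np.load(f'pics/{n}d_{tag}.npy');P=cloud(n,d)*1000
    s=P@T-S0;x=P@N-K0;z=P[...,2]-140
    m=(d>0)&(abs(s)<18)&(x>-68)&(x<-8)&(z>-6)&(z<16)&(p.min(2)>60)&(p.max(2)-p.min(2)<25)
    for it in range(3):
        A=np.c_[s[m],x[m],np.ones(m.sum())];c=np.linalg.lstsq(A,z[m],rcond=None)[0]
        res=abs(z-(c[0]*s+c[1]*x+c[2])); m&=res<2.5
    print(n,m.sum(),'slopes deg s,x',np.degrees(c[:2]).round(2),'z@-37.5',(c@[0,-37.5,1]).round(2))
    # plate region edges: coplanar points
    w=(d>0)&(abs(s)<40)&(x>-85)&(x<12)&(abs(z-4)<4)&(p.max(2)-p.min(2)<25)&(p.min(2)>60)
    nb,l,st,ce=cv2.connectedComponentsWithStats(w.astype(np.uint8));i=1+np.argmax(st[1:,4]);w=l==i
    print('  s 1/99',np.percentile(s[w],[1,50,99]).round(1),'x',np.percentile(x[w],[1,99]).round(1))
    for lo in range(-70,-5,12):
        k=w&(x>lo)&(x<lo+12)
        if k.sum()>5: print('   x',lo,'s mid',((s[k].min()+s[k].max())/2).round(1),(s[k].max()-s[k].min()).round(1))
    pan=(d>0)&(x>0)&(x<32)&(abs(s)<40)&(z>47)&(z<58)&(p.min(2)>165);print('  tick s',s[pan].mean(),pan.sum())
E
python3 chk.py h1
```

```text
top 189 slopes deg s,x [-0.7   1.43] z@-37.5 3.0
  s 1/99 [-24.    2.5  26.6] x [-50.4   2.7]
   x -58 s mid 17.5 15.8
   x -46 s mid 1.2 49.9
   x -34 s mid 1.1 50.0
   x -22 s mid 1.4 51.5
   x -10 s mid 4.3 56.7
  tick s 0.024101369491137194 37
scene 207 slopes deg s,x [-0.4  2. ] z@-37.5 2.27
  s 1/99 [-24.7   1.8  26.4] x [-74.4  10.2]
   x -70 s mid 0.8 51.1
   x -58 s mid 1.1 50.4
   x -46 s mid 0.7 51.2
   x -34 s mid 1.0 51.5
   x -22 s mid 2.7 50.7
   x -10 s mid 0.4 51.9
  tick s -0.5328009709200536 32
```

drive_tool:
  plan:
    - [20,0.02,0.03,0,0]
    - [0,0.04,0.07,0,0]
    - [0,0.058,0.1,0,0]
    - [0,0.061,0.117,-0.04,0]
    - [0,0.061,0.117,-0.08,0]
    - [0,0.061,0.117,-0.111,0]
    - [0,0.0605,0.122,-0.111,0]
    - [0,0.0595,0.13,-0.111,0]
    - [0,0.0585,0.137,-0.111,0]
    - [0,0.0585,0.137,-0.111,0]
  force: 10

```text
time_s: 17.73
position: [0.6417, 0.192, 0.3206]
ee_rot: [-0.099, 1.566, 0.099]
wrist_force: [-0.5, -0.9, -0.2]
gripper_width: 0.0004
```

```bash
python3 - <<'E'
from snap import *
snap('p1',[('scene',(390,130,510,230),6)])
print(env.get_state()['position'],env.get_state()['wrist_force'])
E
```

```text
[0.64162785 0.19152729 0.3202004 ] [ 0.43407928 -0.40876455  0.34497678]
```

View pics/scene_p1.png

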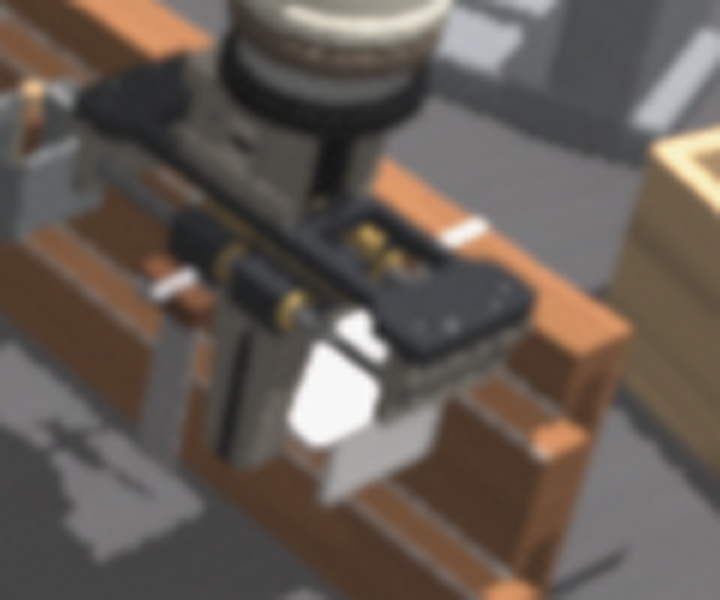

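drive_tool:
  plan:
    - [0,-0.0003,0.002,0,0]
    - [0,-0.0005,0.004,0,0]
    - [0,-0.0007,0.0055,0,0]
    - [0,-0.0007,0.0055,0,0]

```text
time_s: 18.27
position: [0.6407, 0.1966, 0.3189]
ee_rot: [-0.098, 1.569, 0.098]
wrist_force: [0.6, -0.3, 0.5]
gripper_width: 0.0008
```

drive_tool:
  plan:
    - [0,-0.0001,0.001,0,0]
    - [0,-0.0002,0.002,0,0]
    - [0,-0.0002,0.002,0,0]

```text
time_s: 18.65
position: [0.6405, 0.1985, 0.319]
ee_rot: [-0.098, 1.569, 0.098]
wrist_force: [0.5, -0.8, -0.4]
gripper_width: 0.0008
```

drive_tool:
  plan:
    - [0,-0.0001,0.001,0,0]
    - [0,-0.0002,0.002,0,0]
    - [0,-0.0002,0.002,0,0]

```text
time_s: 19.02
position: [0.6407, 0.1995, 0.3194]
ee_rot: [-0.1, 1.568, 0.096]
wrist_force: [1.0, -6.4, 1.7]
gripper_width: 0.0008
```

drive_tool:
  plan:
    - [0,-0.0001,0.0015,0,0]
    - [0,-0.0001,0.0015,0,0]
    - [0,-0.0001,0.0015,0,0]

```text
time_s: 19.4
position: [0.6408, 0.2001, 0.3197]
ee_rot: [-0.101, 1.568, 0.094]
wrist_force: [-0.9, -9.4, 1.6]
gripper_width: 0.0004
```

drive_tool:
  plan:
    - [0,0.001,-0.006,0,0]
    - [0,0.002,-0.025,0,0]
    - [0,0.003,-0.05,0.03,0]
    - [20,0.0,-0.09,0.08,0]
    - [50,-0.02,-0.14,0.11,0]
    - [80,-0.05,-0.17,0.11,0]
    - [100,-0.08,-0.19,0.11,0]
    - [100,-0.08,-0.19,0.11,0]

```text
time_s: 20.4
position: [0.5589, 0.0106, 0.4289]
ee_rot: [-0.096, 1.569, 0.096]
wrist_force: [0.4, -0.5, -1.1]
gripper_width: 0.0485
```

```bash
python3 - <<'E'
from snap import *
snap('h2',[('scene',(400,130,500,230),6),('top',(120,100,320,280),4)])
for n in('top','scene'):
    d=np.load(f'pics/{n}d_h2.npy');P=cloud(n,d)*1000
    m=(d>0)&(abs(P[...,2])<8)&(abs(P[...,0]-600)<150)&(abs(P[...,1]-100)<120)
    A=np.c_[P[m][:,:2],np.ones(m.sum())];c=np.linalg.lstsq(A,P[m][:,2],rcond=None)[0];print(n,'bench slopes',np.degrees(c[:2]))
E
python3 chk.py h2
```

```text
top bench slopes [ 0.03684452 -0.04766666]
scene bench slopes [ 0.00806514 -0.02959675]
top 267 slopes deg s,x [0.07 2.41] z@-37.5 2.77
  s 1/99 [-23.8   1.   25.9] x [-76.4   2.6]
   x -70 s mid 1.1 49.6
   x -58 s mid 0.3 48.8
   x -46 s mid 1.3 50.2
   x -34 s mid 1.1 50.0
   x -22 s mid 0.6 49.7
   x -10 s mid 1.0 52.1
  tick s 0.26629772261654777 37
scene 213 slopes deg s,x [-0.56  2.29] z@-37.5 2.29
  s 1/99 [-24.2   2.8  27.2] x [-74.9  10.4]
   x -70 s mid 1.5 51.6
   x -58 s mid 1.4 51.6
   x -46 s mid 1.1 50.1
   x -34 s mid 1.8 50.5
   x -22 s mid 1.9 51.6
   x -10 s mid 0.9 52.7
  tick s -0.09261711623873287 33
```

View pics/scene_h2.png

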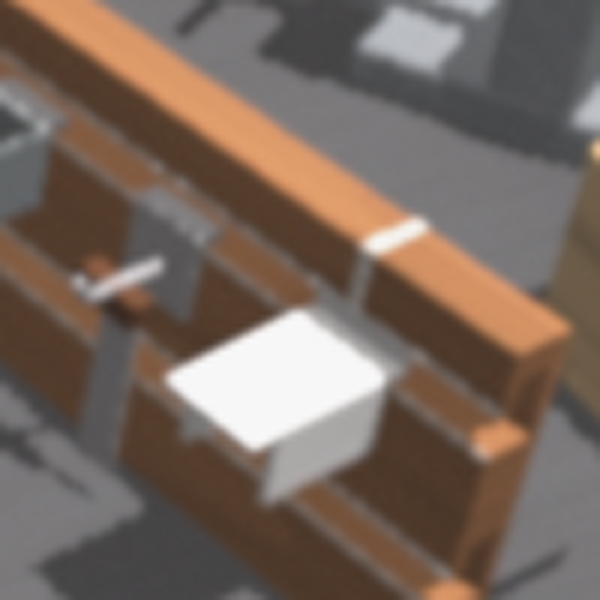

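drive_tool:
  plan:
    - [100,-0.01,-0.005,0,10]
    - [100,-0.03,-0.01,0,20]
    - [100,-0.053,-0.015,0,30]
    - [100,-0.053,-0.015,-0.02,40]
    - [100,-0.053,-0.015,-0.04,50]
    - [100,-0.053,-0.015,-0.06,60]
    - [100,-0.053,-0.015,-0.08,70]
    - [100,-0.053,-0.015,-0.1,79.7]
    - [100,-0.053,-0.015,-0.1,79.7]
    - [100,-0.053,-0.015,-0.1,79.7]
  force: 20

```text
time_s: 21.75
position: [0.5079, -0.0027, 0.3298]
ee_rot: [-1.168, 1.235, 1.166]
wrist_force: [0.9, -0.1, 0.1]
gripper_width: 0.0923
```

```bash
python3 - <<'E'
from snap import *
snap('k1',[('scene',(240,150,400,270),5)])
print(env.get_state()['position'],env.get_state()['ee_rot'])
E
```

```text
[ 0.50794187 -0.00280978  0.33007781] [-1.1685099   1.23427615  1.16590301]
```

View pics/scene_k1.png

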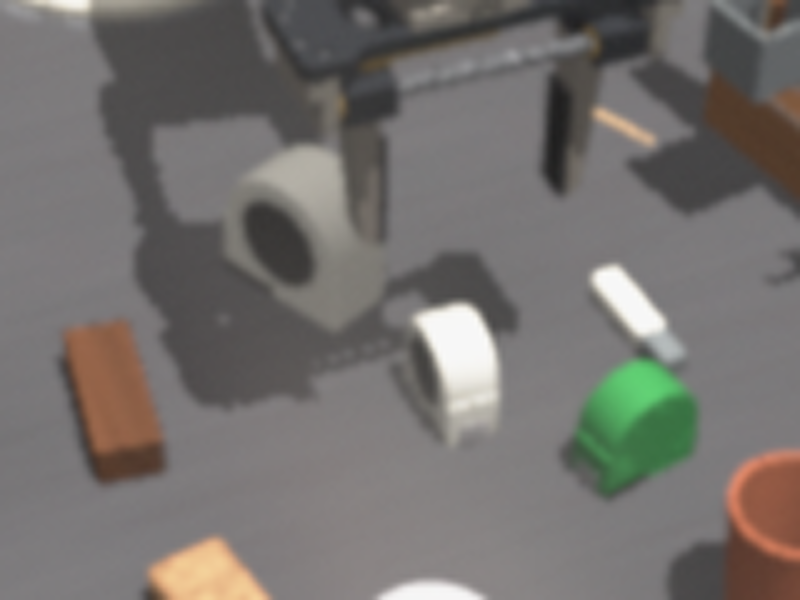

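drive_tool:
  plan:
    - [100,-0.002,-0.001,-0.04,0]
    - [100,-0.002,-0.001,-0.08,0]
    - [100,-0.002,-0.001,-0.115,0]
    - [100,-0.002,-0.001,-0.123,0]
    - [60,-0.002,-0.001,-0.123,0]
    - [30,-0.002,-0.001,-0.123,0]
    - [20,-0.002,-0.001,-0.123,0]
    - [20,-0.002,-0.001,-0.123,0]
    - [20,-0.002,-0.001,-0.123,0]
    - [20,-0.002,-0.001,-0.123,0]
    - [20,-0.002,-0.001,-0.123,0]
  force: 20

```text
time_s: 23.18
position: [0.5052, -0.0039, 0.206]
ee_rot: [-1.169, 1.235, 1.169]
wrist_force: [-0.5, 0.3, 0.2]
gripper_width: 0.0295
```

```bash
python3 - <<'E'
from snap import *
snap('k2',[('scene',(240,150,400,270),5)])
from scipy.spatial.transform import Rotation as R
s=env.get_state();M=R.from_rotvec(s['ee_rot']).as_matrix();print(s['position'],np.degrees(np.arctan2(M[1,2],M[0,2])))
E
```

```text
[ 0.50521875 -0.0038754   0.20601297] 86.85603150217739
```

View pics/scene_k2.png

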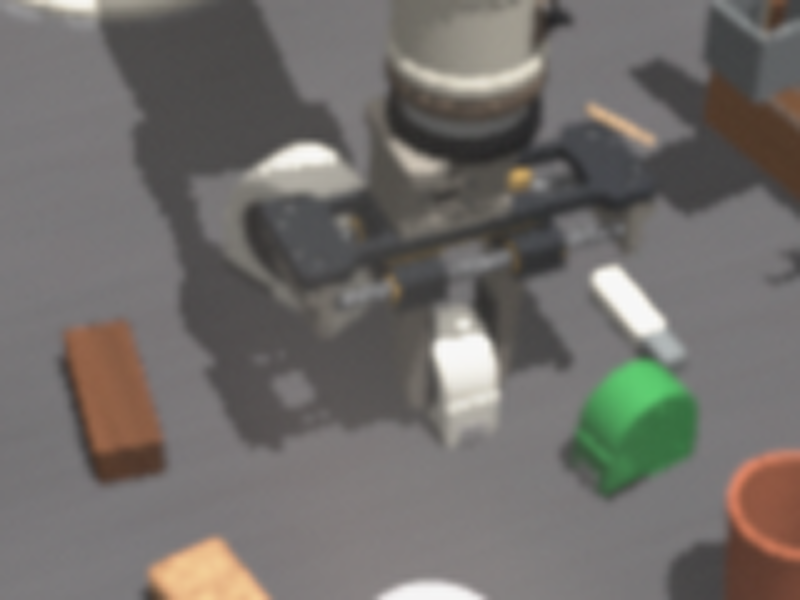

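drive_tool:
  plan:
    - [15,0,0,0.03,0]
    - [15,0,0,0.08,0]
    - [15,0,0,0.13,0]
    - [15,0,0,0.18,-5]
    - [15,0.01,0.01,0.21,-14]
    - [15,0.03,0.03,0.21,-23]
    - [15,0.05,0.05,0.21,-32]
    - [15,0.07,0.08,0.21,-41]
    - [15,0.09,0.11,0.21,-50]
    - [15,0.11,0.14,0.21,-59]
    - [15,0.12,0.17,0.21,-68]
    - [15,0.127,0.2,0.21,-76]
    - [15,0.128,0.22,0.21,-79.6]
    - [15,0.128,0.24,0.2,-79.6]
    - [15,0.128,0.248,0.185,-79.6]
    - [15,0.128,0.248,0.17,-79.6]
    - [15,0.128,0.248,0.17,-79.6]
    - [15,0.128,0.248,0.17,-79.6]
  force: 20

```text
time_s: 25.48
position: [0.6334, 0.2434, 0.3762]
ee_rot: [-0.099, 1.568, 0.099]
wrist_force: [0.9, -0.2, -1.0]
gripper_width: 0.03
```

```bash
python3 - <<'E'
from snap import *
from ov import *
snap('k3',[('scene',(390,110,510,220),6)])
from scipy.spatial.transform import Rotation as R
s=env.get_state();M=R.from_rotvec(s['ee_rot']).as_matrix();p=s['position']*1000;print(p,np.degrees(np.arctan2(M[1,2],M[0,2])),s['wrist_force'],'s',p@T-S0,'x',p@N-K0)
E
```

```text
[633.52407759 243.51207279 376.74017531] 7.219595925004973 [ 0.5394383   0.49373688 -1.34000977] s 1.5487065112477012 x -39.309713824665664
```

View pics/scene_k3.png

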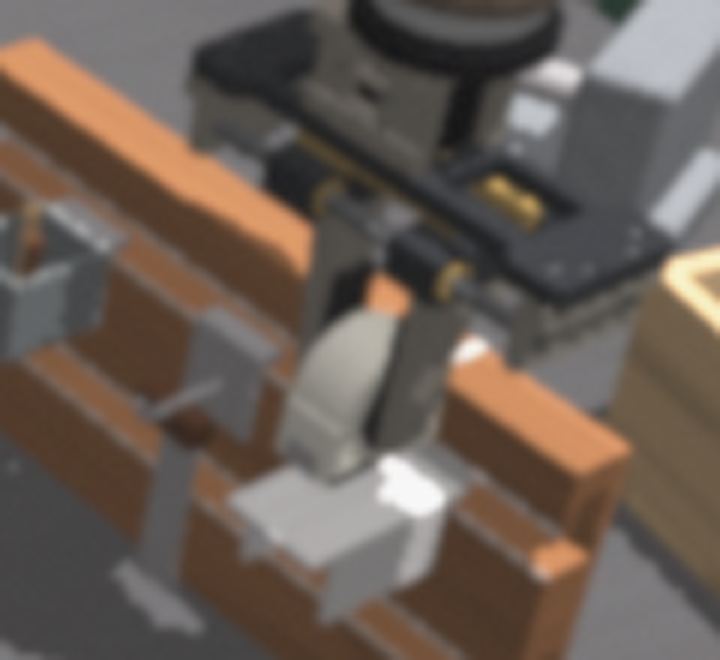

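drive_tool:
  plan:
    - [15,-0.0006,0.0007,-0.008,0]
    - [15,-0.0006,0.0007,-0.016,0]
    - [15,-0.0006,0.0007,-0.021,0]
    - [15,-0.0006,0.0007,-0.024,0]
    - [15,-0.0006,0.0007,-0.0255,0]
    - [15,-0.0006,0.0007,-0.0255,0]

```text
time_s: 26.28
position: [0.6327, 0.2448, 0.3506]
ee_rot: [-0.1, 1.568, 0.1]
wrist_force: [0.3, -0.1, -1.2]
gripper_width: 0.0299
```

```bash
python3 - <<'E'
from snap import *
snap('k4',[('scene',(410,130,480,200),10)])
print(env.get_state()['position'],env.get_state()['wrist_force'])
E
```

```text
[0.63269055 0.24482584 0.35072791] [ 0.22734356 -0.18663906 -1.63774965]
```

View pics/scene_k4.png

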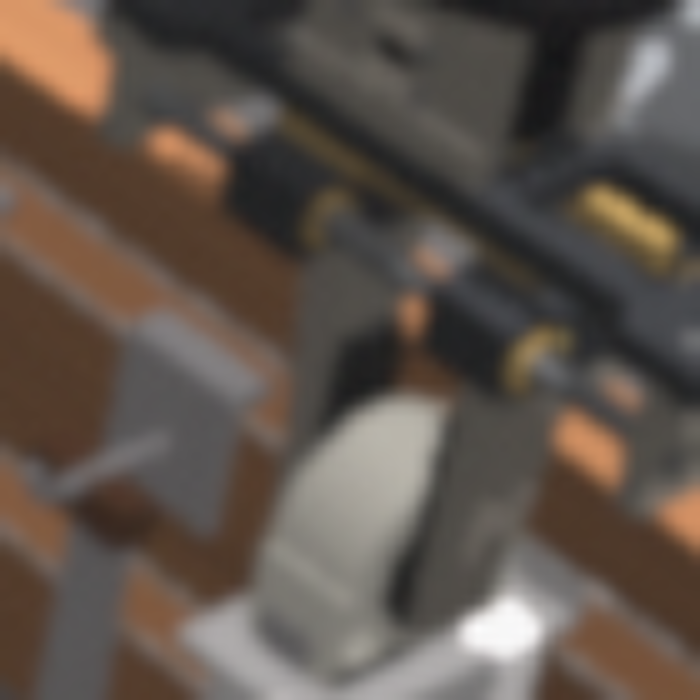

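drive_tool:
  plan:
    - [15,0,0,-0.001,0]
    - [15,0,0,-0.001,0]

```text
time_s: 26.58
position: [0.6327, 0.2448, 0.3497]
ee_rot: [-0.099, 1.568, 0.099]
wrist_force: [1.0, 0.4, -1.9]
gripper_width: 0.0301
```

drive_tool:
  plan:
    - [15,0,0,-0.001,0]
    - [15,0,0,-0.001,0]

```text
time_s: 26.82
position: [0.6327, 0.2448, 0.3496]
ee_rot: [-0.099, 1.568, 0.1]
wrist_force: [-1.7, -1.6, 5.1]
gripper_width: 0.0298
```

drive_tool:
  plan:
    - [30,0,0,0.0005,0]
    - [36,0,0,0.0005,0]
    - [45,0,0,0.0005,0]
    - [60,0,0,0.0005,0]
    - [62,0,0,0.0005,0]
    - [62,0,0,0.0005,0]
  force: 4

```text
time_s: 27.58
position: [0.6326, 0.2448, 0.349]
ee_rot: [-0.099, 1.569, 0.099]
wrist_force: [0.0, 0.4, 0.0]
gripper_width: 0.0569
```

```bash
python3 - <<'E'
from snap import *
snap('k5',[('scene',(410,130,480,200),10)])
print(env.get_state()['position'],env.get_state()['wrist_force'])
E
```

```text
[0.63264062 0.24478515 0.34899639] [1.09841912 0.27480603 0.46448596]
```

View pics/scene_k5.png

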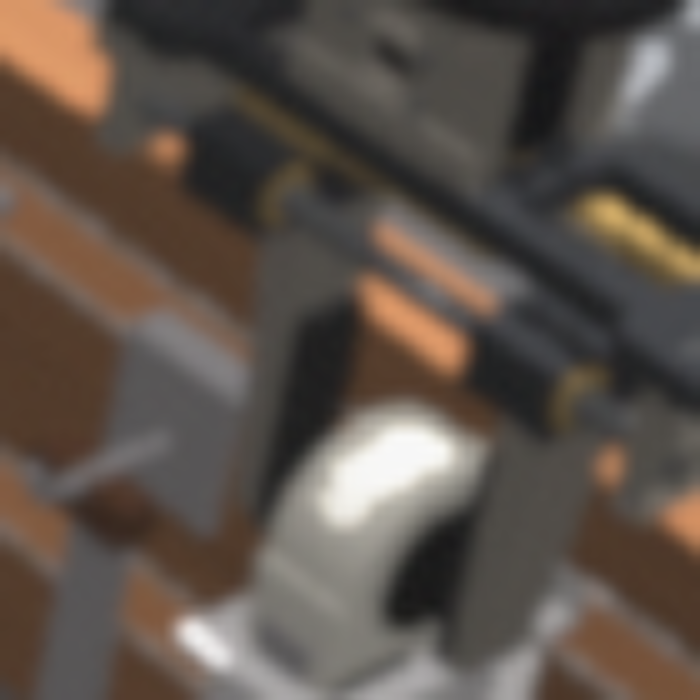

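Released cleanly; the tape stands (crop centre ~ (370,540)). Retreat straight up, then away.

drive_tool:
  plan:
    - [62,0,0,0.01,0]
    - [62,0,0,0.04,0]
    - [62,0,0,0.08,0]
    - [62,0,0,0.12,0]
    - [62,-0.02,-0.05,0.12,0]
    - [62,-0.06,-0.1,0.12,0]
    - [62,-0.11,-0.15,0.12,0]
    - [62,-0.16,-0.2,0.12,0]
    - [62,-0.2,-0.25,0.12,0]
    - [62,-0.23,-0.29,0.12,0]
    - [62,-0.23,-0.29,0.12,0]

```text
time_s: 29.0
position: [0.401, -0.0472, 0.47]
ee_rot: [-0.097, 1.567, 0.094]
wrist_force: [0.4, 0.4, -1.0]
gripper_width: 0.057
```

```bash
python3 - <<'E'
from snap import *
from ov import *
snap('f',[('scene',(410,130,490,200),9),('top',(130,100,230,190),7)])
for n in('top','scene'):
    p=np.load(f'pics/{n}_f.npy').astype(int);d=np.load(f'pics/{n}d_f.npy');P=cloud(n,d)*1000
    s=P@T-S0;x=P@N-K0;z=P[...,2]-140
    m=(d>0)&(abs(s)<40)&(x>-90)&(x<-3)&(z>10)&(z<75)
    r=cv2.minAreaRect(np.stack([s[m],x[m]],1).astype(np.float32));print(n,'tape rect(s,x)',np.round(r[0],1),np.round(r[1],1),round(r[2],1),'ztop',np.percentile(z[m],99))
    m=(d>0)&(abs(s)<30)&(x>-90)&(x<-3)&(z>-4)&(z<7)&(p.max(2)-p.min(2)<25)
    print('  plate s',np.percentile(s[m],[1,99]).round(1),'x',np.percentile(x[m],[1,99]).round(1))
    k=m&(x>-68)&(x<-8)&(abs(s)<22)&((s<-17)|(s>18.5)|(x<-71)); A=np.c_[s[k],x[k],np.ones(k.sum())];c=np.linalg.lstsq(A,z[k],rcond=None)[0];print('  slope x',np.degrees(c[1]),'s',np.degrees(c[0]),k.sum())
E
```

```text
top tape rect(s,x) [  1.7 -39.5] [60.2 30.7] 89.9 ztop 64.37088864620436
  plate s [-23.7  25.9] x [-77.   -3.9]
  slope x 0.8582505951876258 s -1.0677150796837325 48
scene tape rect(s,x) [  3.3 -37.7] [62.9 33.5] 89.6 ztop 61.11206481141738
  plate s [-24.1  27.2] x [-75.8  -6.1]
  slope x 2.059614738588319 s 0.2824742885397502 40
```

View pics/scene_f.png

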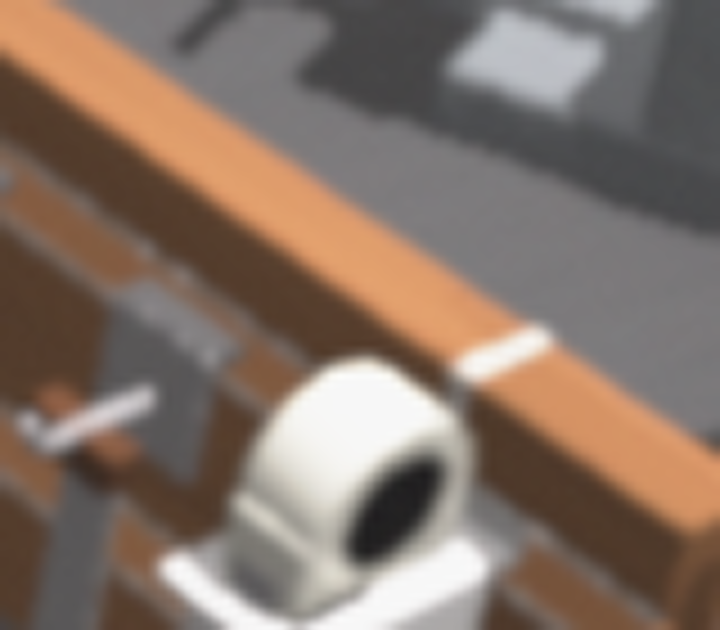

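View pics/top_f.png

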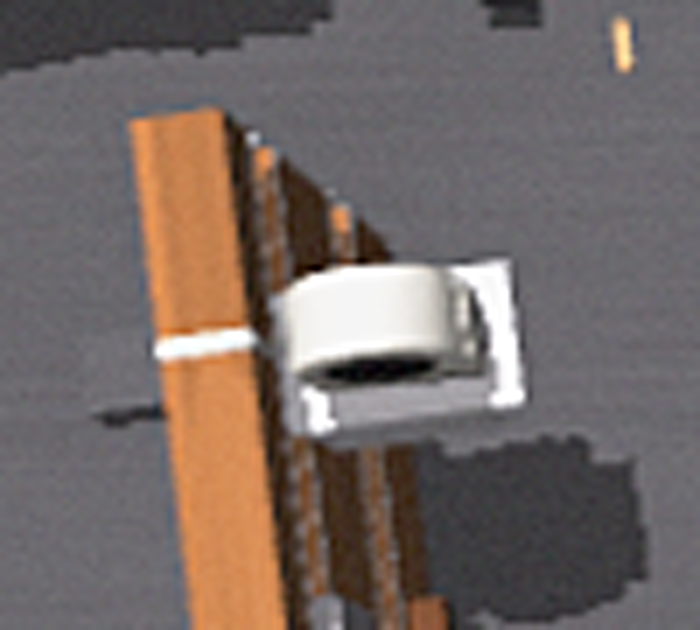

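```bash
python3 - <<'E'
from h import *
for n in('scene','top'):
    a=np.load(f'pics/{n}0.npy').astype(int);p,d=capture(n);b=p.astype(int)
    print(n,np.abs(np.load(f'pics/{n}_f.npy').astype(int)-b).max(2)[130:200,130:500].max())
    for nm,(x,y,z) in dict(offcut=(441,-168,.026),sander=(606,-173,.026),marker=(496,113,.016),glue=(703,-300,.1),tin=(700,-115,.075),pot=(707,72,.085),driver=(547,-471,.02),green=(582,64,.05),bigtape=(385,-33,.06),blue=(307,-222,.06)).items():
        u,v=proj(n,np.array([x/1000,y/1000,z])).round().astype(int);A=a[v-9:v+10,u-9:u+10];B=b[v-9:v+10,u-9:u+10];print(nm,np.median(np.abs(A-B)).round(1),end=' ')
    print()
env.close_job()
E
```

```text
scene 40
offcut 1.0 sander 1.0 marker 0.0 glue 1.0 tin 0.0 pot 1.0 driver 1.0 green 1.0 bigtape 1.0 blue 1.0 
top 98
offcut 5.0 sander 6.0 marker 5.0 glue 7.0 tin 1.0 pot 5.0 driver 6.0 green 5.0 bigtape 10.0 blue 5.0 
the job is handed in; nothing more can be done
```

The shelf is hung in the upper groove under the chalk tick and the tape measure stands upright on it. Both are released, and the job was handed in at about 29 s of the 69 s allowed.

I gripped the shelf's cheeks and tilted its front up about 42° against the bench. I then fed the lip into the groove, swung the shelf down and let go. The smaller white tape went on last.

**Last checks**
- **Position:** the shelf sits about 1 mm off the tick along the groove.
- **Level and flush:** this is the one imperfect check. Both cameras show the front sagging about 2° (0.9° to 2.3°, depending on view and moment), so the back is not perfectly flush. I pushed it in once with up to about 9 N and it went back to the same angle. I take it to be the play of the lip behind the flange, and left it there.
- **Tape:** it stands about 1–2 mm from the middle of the plate in both views. That leaves roughly 5 mm or more to every edge, so nothing overhangs.
- **Bystanders:** the scene camera shows no change at any of them. The top view differs slightly everywhere, which I read as a lighting or shadow change. I did not re-measure their positions.
- **Forces:** the wrist readings I saw stayed under about 12 N.

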